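# Load and lock the battery charging dock

### The arm

A 6-joint arm with a two-finger parallel gripper is mounted at the origin on the work surface. World frame = base frame: x ahead of the robot, y to its left, z up, the work surface at z = 0. Lengths are in m, angles in rad, forces in N, time in s.
With the tool pointing down it reaches from about 0.35 to 0.975 m from the base axis. Payload 4.9 kg.
Tool frame: the origin (TCP) lies on the centre line of the jaws, within the pads' length; the fingertips stand 19 mm ahead of it and the grasp point (between the pads) is the TCP; z points along the fingers, y is the line along which they close (so a half turn about z gives the same grasp; the last joint's range is limited). The gripper opens to 85 mm and grips with 20 to 120 N. Pads are 22 mm wide; open, the fingers measure 114 mm over their backs; the gripper's body (76 mm by 85 mm) begins 54 mm behind the grasp point. The pads swing forward as they close: fully open they stand 13 mm farther back than shut.
Start: joints at [1.047, 0.053, 1.613, -0, 1.476, -0.119], TCP at [0.246, 0.574, 0.221] pointing down, gripper open.
Joint ranges: [-3.01, 3.01], [-1.01, 2.22], [0.06, 2.58], [-1.02, 4.17], [0.09, 2.62], [-3.14, 3.14]. Speed limits (rad/s): [2.57, 2.57, 3.14, 3.14, 3.14, 3.14].

### API

Orientations are given as a unit quaternion [w, x, y, z].
In Python, from plant import state, grab_frame, ticket, spotter gives the robot as it stands.
- The arm moves only by the tool apply_moves, never from a script. Its argument "series" is a list of rows, each an object of numbers: "jaw": the closure, from 0 (fully open) to 1 (shut); "dx", "dy", "dz": the shift along the tool's x, y, z in mm; "turn": the turn about the tool's z in rad. A call has 1 to 5 rows; each row is the pose to reach, as a shift and turn from the pose commanded when the call began, along the tool's axes at that moment; what a row does not reach only later rows make up. A row lasts 1/12 s, in which the tool goes at most 41.7 mm and 7.16 degrees, less where a joint would pass 70% of its speed; a pose out of reach is approached as far as the arm can. A call with a gripper value outside its range is refused whole. The fingers move at their own pace and stop on an object; the grip force is fixed at half the most. Time passes only in rows, so rows that repeat a pose let the fingers close. It gives the time, the measured TCP pose, the force, the opening and the grip force at its end, in the units of the state.
- state(): the state, without advancing time (a new reading comes with each control period).
- grab_frame(name): name is "scene" or "top" or "wrist"; returns a dict with "pixels" (400x640x3 uint8, red, green, blue), "mtx" (3x3 intrinsics, pixels), "camera_from_world" (4x4, takes a point from world to camera coordinates). Camera axes: x right, y down, z forward; pixel columns grow to the right and rows downward; lengths in m; the calibration is good to about 2 mm. A picture is of the moment at which its call begins. There is no depth.
- ticket.job_done(): hands the job in; it is judged then, once.
Trained networks look in a picture, given as the dict that the camera call returned (one of the last four; its "shot" number tells which), for a name from the list of things; names that differ only in an ending like _2 or _b are one class to them, and where a whole thing is asked for, a point or a joint stands for the part that bears it (a point fixed in the world has none). Each returns a list of dicts, best first, with "conf" (0 to 1); they miss things now and then, are a little off and sometimes report something else, mostly with a low value. They report only what shows in the picture. A call takes as long as a camera call. They do not tell look-alikes from the thing itself.
- spotter.outline_of(picture, target): "region" (400x640 bool, what is visible of it) and "extent" ([left, top, right, bottom] in pixels, round what is visible of it).
The state is a dict: "time": time; "joint_pos": joint angles; "joint_vel": joint speeds; "joint_efforts": joint torques, N m; "tool_pos": TCP position; "tool_rot": TCP orientation; "contact_force": force on the tool from outside, world axes, zero at the start; "ft_torque": the same for the moment, N m; "gripper_width": opening from 0.0 (shut) to 1.0 (fully open); "grasp_force": force on a finger pad.
Only numpy, scipy, OpenCV 4.12 (cv2) and the standard library are available. Lean on these libraries where they do the work, as an engineer would, in place of code of your own. Each camera call takes 0.05 s, during which the arm holds its last target. There are 200 camera calls.

### The job

Put the screwdriver batteries on charge: press the dock's sprung selector knob down and turn it clockwise to its other notch, so that it pops up again and the steel locking bar sinks into the deck. Then slide every battery pack lying on the bench onto a rail of the dock, one pack to a rail, fully home against the end stop so that the catch holds it, and finally press the knob and turn it back to its first notch so that it pops up and the bar rises behind the packs. Leave the power driver, the bottle and the blue screw tray where they are.

Things in the scene. Friction and masses are not known exactly. Their poses are not given: they have to be found in the camera images.
- dock: Fixed grey charging dock. Origin: centre of underside. Deck 25 mm high, x -85 to +90, y -190 to +190 mm. +x: the way packs slide on (away from the robot). Three T rails along x at y = -145, -50, +45 mm, rounded nose tips at x = +5 mm; end stops, 24 mm high, faces at x = +75.5 mm. At the +y end the selector housing, black, 80 x 74 mm, top 55 mm over the bench, centre x -20, y +150 mm.
- bay1 (a point): Home point of the rail at dock y = -145 mm: on the deck surface, dock x = +30 mm; a seated pack has its origin here (within 3 mm). Rail flange 34 mm wide, underside 7 mm and top 12 mm over the deck, web 20 mm wide; here a sprung conical catch stands 5.5 mm out of it. Packs go on only from the front: set down with centre 80 mm or more before this point, slid on; passing the catch takes about 5 N.
- bay2 (a point): The same for the rail at dock y = -50 mm.
- bay3 (a point): The same for the rail at dock y = +45 mm.
- selector (a joint): Turn of the selector knob, rad, growing clockwise from above. 0: first notch (charge; locking bar up), 1.2: other notch (load; bar down); stops at -0.04 and 1.24. It can turn only while pressed at least 5 mm down; let go in a notch it pops up.
- plunger (a joint): How far the knob is pressed down, m: 0 up (popped out), 0.008 fully down. Spring about 5 N to start, 10 N at full depth.
- knob_grip (a point): On the knob's axis, 36 mm over the housing top, 8 mm below the top of the grey grip bar (52 long x 16 wide x 30 mm high), which stands on a 60 mm disc (top 14 mm over the housing). Goes down with the knob. x axis: along the bar to its white line; at selector 0 it points 0.6 rad counter-clockwise of the dock's +x, at 1.2 it points 0.6 rad clockwise of it.
- lock_bar (a joint): Travel of the steel locking bar, m: 0 up, standing 14 mm over the deck right behind the home places (bar 7 mm thick, at dock x = -26 to -19 mm, across all three rails); 0.016 sunk just below the deck. Driven by the selector.
- pack1: Black battery pack, 90 (x) x 56 (y) x 62 mm, about 0.5 kg; may be absent (None). Origin: centre of underside; both ends alike. Foot: lowest 22 mm, 56 mm wide; body above it 46 mm wide (grip there, across y). Channel under it along x, open at both ends: 39 mm wide, ceiling 13.5 mm up, narrowed to 25 mm in the lowest 5.5 mm by lips that hook under the rail flange.
- pack2: Black battery pack, 90 (x) x 56 (y) x 62 mm, about 0.5 kg; may be absent (None). Origin: centre of underside; both ends alike. Foot: lowest 22 mm, 56 mm wide; body above it 46 mm wide (grip there, across y). Channel under it along x, open at both ends: 39 mm wide, ceiling 13.5 mm up, narrowed to 25 mm in the lowest 5.5 mm by lips that hook under the rail flange.
- pack3: Black battery pack, 90 (x) x 56 (y) x 62 mm, about 0.5 kg; may be absent (None). Origin: centre of underside; both ends alike. Foot: lowest 22 mm, 56 mm wide; body above it 46 mm wide (grip there, across y). Channel under it along x, open at both ends: 39 mm wide, ceiling 13.5 mm up, narrowed to 25 mm in the lowest 5.5 mm by lips that hook under the rail flange.
- driver: Bystander: power screwdriver lying on the bench, 210 mm long, 38 mm thick. Origin under its middle.
- threadlock: Bystander: white bottle 44 mm in diameter, 105 mm high. Origin at the centre of its base.
- screw_tray: Bystander: blue open tray 100 x 140 x 40 mm. Origin under its centre.
There are look-alikes about, which are no part of the job. Leave any orange look-alike of the pack2 alone. What is shaped like the pack3 but orange is not meant.

How it is judged:
On the way, in this order (a step that is already met when the one before it is completed fails the run):
1. the knob has been pressed and turned to the load notch and has popped up (value of joint selector above 1.1 rad and value of joint plunger below 0.002 m), for 0.2 s.
2. every pack sits fully home on a rail, the selector still at load (all of step 1 and ((distance between pack1 and bay1 below 0.007 m and angle between the x axis of pack1 and the x axis of dock, either way round below 0.15 rad) or (distance between pack1 and bay2 below 0.007 m and angle between the x axis of pack1 and the x axis of dock, either way round below 0.15 rad) or (distance between pack1 and bay3 below 0.007 m and angle between the x axis of pack1 and the x axis of dock, either way round below 0.15 rad)) and ((distance between pack2 and bay1 below 0.007 m and angle between the x axis of pack2 and the x axis of dock, either way round below 0.15 rad) or (distance between pack2 and bay2 below 0.007 m and angle between the x axis of pack2 and the x axis of dock, either way round below 0.15 rad) or (distance between pack2 and bay3 below 0.007 m and angle between the x axis of pack2 and the x axis of dock, either way round below 0.15 rad)) and ((distance between pack3 and bay1 below 0.007 m and angle between the x axis of pack3 and the x axis of dock, either way round below 0.15 rad) or (distance between pack3 and bay2 below 0.007 m and angle between the x axis of pack3 and the x axis of dock, either way round below 0.15 rad) or (distance between pack3 and bay3 below 0.007 m and angle between the x axis of pack3 and the x axis of dock, either way round below 0.15 rad))), for 0.2 s.
3. the knob has been pressed and turned back to its first notch and has popped up (value of joint selector below 0.1 rad and value of joint plunger below 0.002 m), for 0.2 s.
At the end, for the whole second after the job is handed in: Every pack present has its origin within 7 mm of a bay's home point and square to the dock (0.15 rad); the selector is within 0.1 rad of its first notch and popped up (within 2 mm); the locking bar is up (within 3 mm) (all of step 3 and ((distance between pack1 and bay1 below 0.007 m and angle between the x axis of pack1 and the x axis of dock, either way round below 0.15 rad) or (distance between pack1 and bay2 below 0.007 m and angle between the x axis of pack1 and the x axis of dock, either way round below 0.15 rad) or (distance between pack1 and bay3 below 0.007 m and angle between the x axis of pack1 and the x axis of dock, either way round below 0.15 rad)) and ((distance between pack2 and bay1 below 0.007 m and angle between the x axis of pack2 and the x axis of dock, either way round below 0.15 rad) or (distance between pack2 and bay2 below 0.007 m and angle between the x axis of pack2 and the x axis of dock, either way round below 0.15 rad) or (distance between pack2 and bay3 below 0.007 m and angle between the x axis of pack2 and the x axis of dock, either way round below 0.15 rad)) and ((distance between pack3 and bay1 below 0.007 m and angle between the x axis of pack3 and the x axis of dock, either way round below 0.15 rad) or (distance between pack3 and bay2 below 0.007 m and angle between the x axis of pack3 and the x axis of dock, either way round below 0.15 rad) or (distance between pack3 and bay3 below 0.007 m and angle between the x axis of pack3 and the x axis of dock, either way round below 0.15 rad)) and value of joint lock_bar below 0.003 m); the robot touches nothing.
It fails at once if driver pushed aside by more than 4 cm or tipped over (distance of driver from where it was at the start of the episode above 0.04 m).
It fails at once if threadlock pushed aside by more than 4 cm or tipped over (distance of threadlock from where it was at the start of the episode above 0.04 m or angle between threadlock's own z axis and vertical above 0.6 rad).
It fails at once if screw_tray pushed aside by more than 4 cm or tipped over (distance of screw_tray from where it was at the start of the episode above 0.04 m or angle between screw_tray's own z axis and vertical above 0.6 rad).
Of pack1, pack2, pack3 only 2 to 3 are there at a start; the rules pass over those that are not, and their reading is None.
At some moment in a run one of pack1, pack2, pack3 may be knocked a few centimetres aside while the robot is not near it.
Once in a run the grip may slacken for a moment while it holds something.
It also fails if it takes over 210 s, if anything falls off the work surface, if the arm or the gripper's body presses on something with over 40 N, if the wrist force passes 120 N, or if a joint passes its speed limit or range.

## Working session

There is one attempt and no reset: what is moved stays moved. The work goes in short steps, Python scripts to look and compute and a tool call to move; the robot and the scene stay as the last step left them, time stands still between calls to the robot, and variables do not carry over. Pictures are saved under pics/ and viewed, at most 14 in all, crops included, and the job is handed in when it is done.

Besides the shell and the picture viewer there is one more tool, called after "Emit:" as name([rows], argument=value, ...), one row to a line, values as JSON. apply_moves: Moves the arm, as the interface text tells. Its arguments: {"type":"object","properties":{"series":{"type":"array","items":{"type":"object","properties":{"jaw":{"type":"number"},"dx":{"type":"number"},"dy":{"type":"number"},"dz":{"type":"number"},"turn":{"type":"number"}}}}},"required":["series"]}

```bash
mkdir -p pics; ls; cat > h.py <<'E'
import numpy as np, cv2
from plant import state, grab_frame, ticket, spotter
def ray(f,u,v):
    M=np.array(f["camera_from_world"]);R=M[:3,:3];t=M[:3,3]
    d=R.T@np.linalg.inv(np.array(f["mtx"]))@np.array([u,v,1.]);return -R.T@t,d
def at(f,u,v,z):
    o,d=ray(f,u,v);return o+d*(z-o[2])/d[2]
def proj(f,p):
    M=np.array(f["camera_from_world"]);q=M[:3,:3]@np.asarray(p,float)+M[:3,3];q=np.array(f["mtx"])@q;return q[:2]/q[2]
def save(f,n,crop=None,k=1):
    im=cv2.cvtColor(np.array(f["pixels"]),cv2.COLOR_RGB2BGR)
    if crop: a,b,c,d=crop; im=im[b:d,a:c]
    cv2.imwrite("pics/"+n,cv2.resize(im,None,fx=k,fy=k,interpolation=cv2.INTER_CUBIC))
E
python3 - <<'E'
from h import *
s=state();print(s)
ft=grab_frame("top");save(ft,"top0.png");
fs=grab_frame("scene");save(fs,"scene0.png")
for f,n in((ft,"top"),(fs,"scene")):
  o,_=ray(f,0,0);print(n,o.round(3))
  for t in("dock","selector","pack1","driver","threadlock","screw_tray"):
    for r in spotter.outline_of(f,t):
      e=r["extent"];m=np.argwhere(r["region"]).mean(0)
      print(t,round(r["conf"],2),e,m[::-1].round(1),at(f,*m[::-1],0.0).round(3))
E
```

```text
pics
{'time': 0.0, 'joint_pos': array([ 1.04702352e+00,  5.33676294e-02,  1.61427635e+00,  3.85940628e-05,
        1.47605022e+00, -1.19002903e-01]), 'joint_vel': array([-0.00024261, -0.00063617, -0.00090366, -0.00056326, -0.00100237,
       -0.00081632]), 'joint_efforts': array([ 7.45425841e-04, -3.93694282e+01, -3.70168483e+01, -5.82391181e-05,
        7.17189949e-03, -4.85005827e-06]), 'tool_pos': array([0.24579296, 0.57393242, 0.21946694]), 'tool_rot': array([-3.50146846e-04,  2.01007872e-01,  9.79589062e-01, -9.90902949e-04]), 'contact_force': array([-0.62718477, -0.55028292, -0.6418236 ]), 'ft_torque': array([ 0.0391264 , -0.01640938,  0.02500279]), 'grasp_force': 0.0, 'gripper_width': 1.0013362802529442}
top [ 0.447 -0.022  1.34 ]
dock 0.91 [258.4, 163.2, 382.3, 224.9] [318.7 192.1] [ 0.597 -0.011  0.   ]
selector 0.58 [260.3, 192.0, 279.0, 208.8] [268.5 201.8] [0.569 0.147 0.   ]
pack1 0.92 [459.3, 158.7, 497.2, 191.8] [477.1 175.9] [ 0.643 -0.508  0.   ]
pack1 0.84 [396.4, 241.3, 435.1, 272.6] [413.7 255.8] [ 0.397 -0.301  0.   ]
pack1 0.67 [459.6, 231.8, 498.2, 258.9] [477.
[... 1216 characters left out ...]
 ]
pack1 0.73 [226.7, 249.4, 250.1, 289.0] [236.9 271. ] [ 0.529 -0.371  0.   ]
pack1 0.73 [402.7, 149.7, 428.4, 184.2] [415.7 168.9] [0.605 0.385 0.   ]
pack1 0.6 [161.8, 250.1, 203.5, 288.2] [182.7 268. ] [ 0.411 -0.487  0.   ]
driver 0.62 [400.5, 148.1, 428.9, 185.6] [415.3 168.7] [0.603 0.385 0.   ]
driver 0.31 [418.1, 186.4, 435.1, 210.1] [425.7 198.5] [0.725 0.291 0.   ]
threadlock 0.7 [213.5, 215.0, 250.4, 241.9] [232.  227.8] [ 0.379 -0.29   0.   ]
threadlock 0.63 [419.5, 182.7, 433.8, 210.1] [426.2 197.5] [0.724 0.296 0.   ]
screw_tray 0.58 [298.7, 269.8, 357.8, 320.5] [328.7 293.2] [ 0.769 -0.217  0.   ]
screw_tray 0.48 [357.2, 174.2, 373.9, 187.8] [364.1 181.2] [0.52  0.191 0.   ]
```

View pics/top0.png

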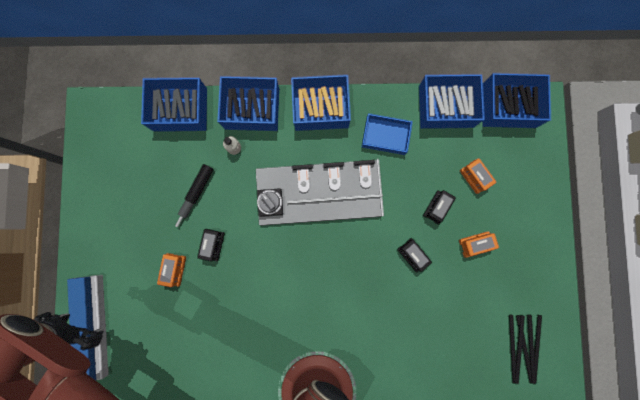

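```bash
python3 - <<'E'
from h import *
f=grab_frame("top");save(f,"topc.png",(150,100,510,290),2.2)
E
```

```text
(no output)
```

View pics/topc.png

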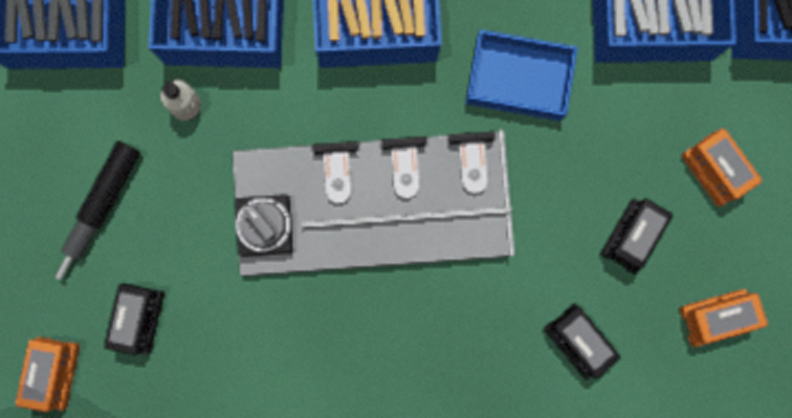

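The top view shows six pack-shaped things. The black ones are at (210,245), (414,255) and (439,206), and these are the packs meant. The orange ones at (171,270), (480,243) and (478,176) are look-alikes to leave alone. The enlarged crop confirms the colours. The dock is at (319,192) with its knob at (269,202).

```bash
cat >> h.py <<'E'
def tool():
    s=state();w,x,y,z=s["tool_rot"]
    from scipy.spatial.transform import Rotation as Ro
    return np.array(s["tool_pos"]),Ro.from_quat([x,y,z,w]).as_matrix()
def plan(p,yaw):
    "shift (mm) in tool axes and turn to TCP p with closing line at yaw"
    t,R=tool();d=R.T@(np.asarray(p)-t)*1000
    a=np.arctan2(R[1,1],R[0,1]);tr=-((yaw-a+np.pi/2)%np.pi-np.pi/2)
    print("plan d",d.round(1),"turn",round(tr,3),"| tcp",t.round(4),"yaw",round(a,3),"tilt",np.degrees(np.arccos(-R[2,2])).round(2))
E
python3 - <<'E'
from h import *
f=grab_frame("top")
c=lambda u,v,z:at(f,u/2.2+150,v/2.2+100,z)[:2]
P=[c(233,152,.025),c(502,131,.025),c(512,254,.025),c(241,273,.02)]
for p in P:print(p.round(4))
k=c(263,224,.069);print("knob",k)
y=P[0]-P[1];yaw=np.arctan2(-y[0],y[1]);print("yaw",yaw,"len",np.linalg.norm(y))
R=np.array([[np.cos(yaw),-np.sin(yaw)],[np.sin(yaw),np.cos(yaw)]])
for p,l in zip(P,[(90,190),(90,-190),(-85,-190),(-85,190)]):print(p-R@(np.array(l)/1000))
print(k-R@np.array([-.02,.15]))
plan([k[0],k[1],.27],yaw+np.pi/2)
E
```

```text
[0.6683 0.1827]
[ 0.694  -0.1959]
[ 0.5207 -0.2055]
[0.4985 0.1714]
knob [0.56220291 0.13488884]
yaw 0.06776242308502804 len 0.37943984051001456
[ 0.59133159 -0.01294113]
[ 0.59129366 -0.01238226]
[ 0.59262236 -0.01020876]
[ 0.59617227 -0.01237681]
[ 0.5923136 -0.0134127]
plan d [-463.6 -279.6  -49.3] turn -0.473 | tcp [0.2461 0.5745 0.2207] yaw 1.166 tilt 0.0
```

View pics/scene0.png

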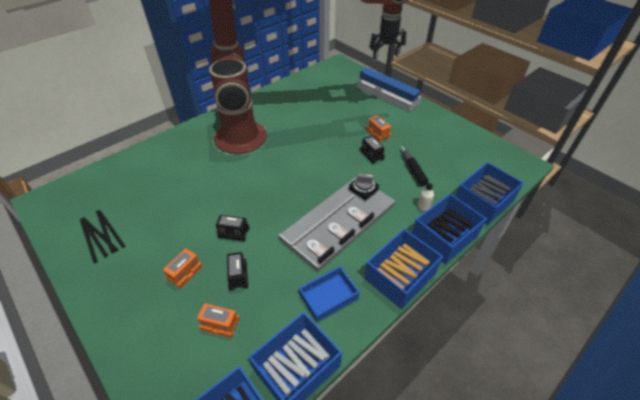

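The scene view agrees: three black packs, three orange ones, and the dock in the middle. First move is to a point above the knob, aligned with the dock.

Emit:
apply_moves([
  {"dx": -36, "dy": -21, "dz": -12},
  {"dx": -72, "dy": -43, "dz": -24},
  {"dx": -108, "dy": -64, "dz": -40},
  {"dx": -144, "dy": -85, "dz": -49},
  {"dx": -155, "dy": -93, "dz": -49},
])

```text
invalid input at $.series[0]: expected keys jaw, dx, dy, dz, turn
```

Emit:
apply_moves([
  {"dx": -36, "dy": -21, "dz": 0},
  {"dx": -72, "dy": -43, "dz": 0},
  {"dx": -108, "dy": -64, "dz": 0},
  {"dx": -144, "dy": -85, "dz": 0},
  {"dx": -155, "dy": -93, "dz": 0},
])

```text
invalid input at $.series[0]: expected keys jaw, dx, dy, dz, turn
```

Emit:
apply_moves([
  {"dx": -36, "dy": -21, "turn": -0.12},
  {"dx": -72, "dy": -43, "turn": -0.24},
  {"dx": -108, "dy": -64, "turn": -0.36},
  {"dx": -144, "dy": -85, "turn": -0.47},
  {"dx": -154, "dy": -93, "turn": -0.47},
])

```text
invalid input at $.series[0]: expected keys jaw, dx, dy, dz, turn
```

Emit:
apply_moves([
  {"jaw": 0, "dx": -155, "dy": -93, "dz": -49, "turn": 0},
  {"jaw": 0, "dx": -155, "dy": -93, "dz": -49, "turn": 0},
  {"jaw": 0, "dx": -155, "dy": -93, "dz": -49, "turn": 0},
  {"jaw": 0, "dx": -155, "dy": -93, "dz": -49, "turn": 0},
  {"jaw": 0, "dx": -155, "dy": -93, "dz": -49, "turn": 0},
])

```text
time: 1.22
tool_pos: [0.3543, 0.4255, 0.2716]
tool_rot: [0.001, 0.202, 0.979, 0.001]
contact_force: [0.6, 0.8, -0.0]
gripper_width: 0.997
grasp_force: 0.0
```

Emit:
apply_moves([
  {"jaw": 0, "dx": -155, "dy": -93, "dz": 0, "turn": 0},
  {"jaw": 0, "dx": -155, "dy": -93, "dz": 0, "turn": 0},
  {"jaw": 0, "dx": -155, "dy": -93, "dz": 0, "turn": 0},
  {"jaw": 0, "dx": -155, "dy": -93, "dz": 0, "turn": 0},
  {"jaw": 0, "dx": -155, "dy": -93, "dz": 0, "turn": 0},
])

```text
time: 1.63
tool_pos: [0.4602, 0.2775, 0.2699]
tool_rot: [0.001, 0.203, 0.979, -0.001]
contact_force: [-0.7, 0.6, 0.3]
gripper_width: 0.997
grasp_force: 0.0
```

Emit:
apply_moves([
  {"jaw": 0, "dx": -154, "dy": -93, "dz": 0, "turn": -0.47},
  {"jaw": 0, "dx": -154, "dy": -93, "dz": 0, "turn": -0.47},
  {"jaw": 0, "dx": -154, "dy": -93, "dz": 0, "turn": -0.47},
  {"jaw": 0, "dx": -154, "dy": -93, "dz": 0, "turn": -0.47},
  {"jaw": 0, "dx": -154, "dy": -93, "dz": 0, "turn": -0.47},
])

```text
time: 2.05
tool_pos: [0.5644, 0.1321, 0.2698]
tool_rot: [0.0, -0.033, 0.999, -0.0]
contact_force: [0.1, -0.5, 0.6]
gripper_width: 0.999
grasp_force: 0.0
```

```bash
python3 - <<'E'
from h import *
f=grab_frame("wrist");save(f,"w1.png");o,d=ray(f,320,200);print(o,d)
for t in("selector","dock","bay3"):
  for r in spotter.outline_of(f,t):
    m=np.argwhere(r["region"]).mean(0)[::-1];print(t,r["conf"],r["extent"],m)
E
```

```text
[0.48442015 0.12830757 0.42331301] [ 0.29258216  0.02098459 -0.95610505]
selector 0.96 [297.4, 151.4, 351.6, 201.4] [323.79777365 174.22124304]
selector 0.16 [438.4, 23.9, 538.2, 119.8] [488.18988614  69.8551574 ]
dock 0.61 [44.1, 113.7, 356.8, 250.8] [205.90541933 180.71164743]
bay3 0.69 [48.3, 112.9, 358.2, 254.6] [205.73713963 180.76339997]
```

View pics/w1.png

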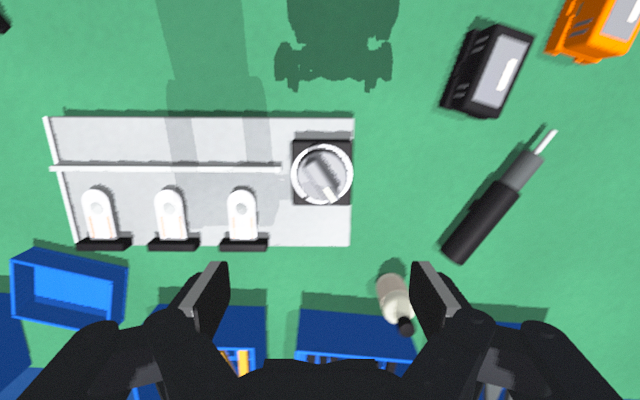

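The wrist view shows the dock spanning about (45,115) to (355,250), with the knob at (322,174), the rails at (100/171/242,210) and the locking bar up at row 167. I'll enlarge it to get sub-pixel features.

```bash
python3 - <<'E'
from h import *
f=grab_frame("wrist");save(f,"w1c.png",(40,104,360,260),2.5)
import pickle;pickle.dump({k:f[k] for k in("mtx","camera_from_world","pixels")},open("w1.pkl","wb"))
E
```

```text
(no output)
```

View pics/w1c.png

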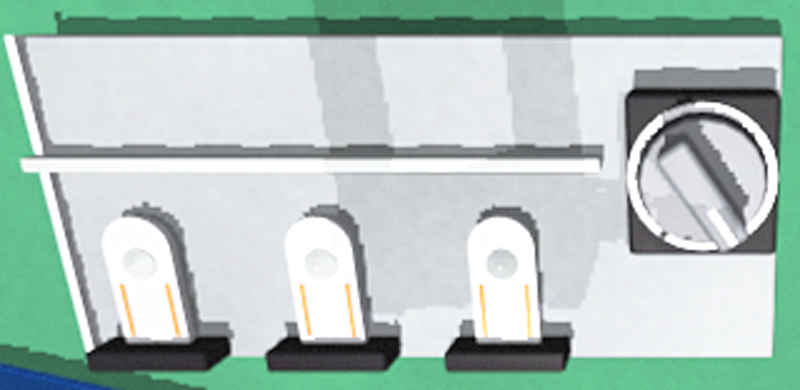

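```bash
cat > fit.py <<'E'
from h import *
import pickle
from scipy.optimize import least_squares
f=pickle.load(open("w1.pkl","rb"))
F=[(-85,190,25,782,37),(90,190,25,772,357),(-60,113,55,627,92),(-60,187,55,777,92),(20,187,55,777,252),(20,113,55,630,252),
(-20,150,69,704,176),(30,-145,40,141,262),(30,-50,40,321,262),(30,45,40,500,262)]
F=np.array(F,float);L=F[:,:3]/1000;U=F[:,3:]/2.5+[40,104]
def w(q):
    c,s=np.cos(q[2]),np.sin(q[2]);return np.c_[q[0]+c*L[:,0]-s*L[:,1],q[1]+s*L[:,0]+c*L[:,1],L[:,2]]
res=lambda q:np.array([proj(f,p) for p in w(q)])-U
r=least_squares(lambda q:res(q).ravel(),[.592,-.012,.06],loss="soft_l1")
print(r.x);print(res(r.x).round(1).tolist())
E
python3 fit.py
```

```text
[ 0.5915696  -0.00957716  0.06214652]
[[0.9, -1.5], [0.5, -0.6], [-1.0, -0.5], [2.3, -0.4], [0.1, 0.7], [-0.4, 0.6], [-0.2, 2.1], [-1.6, 0.1], [-0.7, 0.2], [0.6, 0.3]]
```

Emit:
apply_moves([
  {"jaw": 0, "dx": 1.6, "dy": 6.9, "dz": 120, "turn": -0.596},
  {"jaw": 0, "dx": 1.6, "dy": 6.9, "dz": 120, "turn": -0.596},
  {"jaw": 0, "dx": 1.6, "dy": 6.9, "dz": 120, "turn": -0.596},
  {"jaw": 0, "dx": 1.6, "dy": 6.9, "dz": 120, "turn": -0.596},
  {"jaw": 0, "dx": 1.6, "dy": 6.9, "dz": 120, "turn": -0.596},
])

```text
time: 2.72
tool_pos: [0.5572, 0.1434, 0.1455]
tool_rot: [-0.004, -0.328, 0.945, 0.001]
contact_force: [0.0, 0.6, 0.8]
gripper_width: 1.004
grasp_force: 0.0
```

Emit:
apply_moves([
  {"jaw": 0, "dx": 0, "dy": 0, "dz": 30, "turn": 0},
  {"jaw": 0, "dx": 0, "dy": 0, "dz": 56, "turn": 0},
  {"jaw": 0, "dx": 0, "dy": 0, "dz": 56, "turn": 0},
  {"jaw": 0, "dx": 0, "dy": 0, "dz": 56, "turn": 0},
])

```text
time: 3.05
tool_pos: [0.5588, 0.1431, 0.0923]
tool_rot: [-0.002, -0.325, 0.946, 0.0]
contact_force: [0.7, 0.7, -0.3]
gripper_width: 1.0
grasp_force: 0.0
```

```bash
python3 - <<'E'
from h import *
plan([.5623,.1389,.094],2.233)
f=grab_frame("wrist");save(f,"w2.png",(200,120,480,400),2)
E
```

```text
plan d [-0.2 -5.5 -1.7] turn 0.001 | tcp [0.5588 0.1431 0.0923] yaw 2.234 tilt 0.22
```

View pics/w2.png

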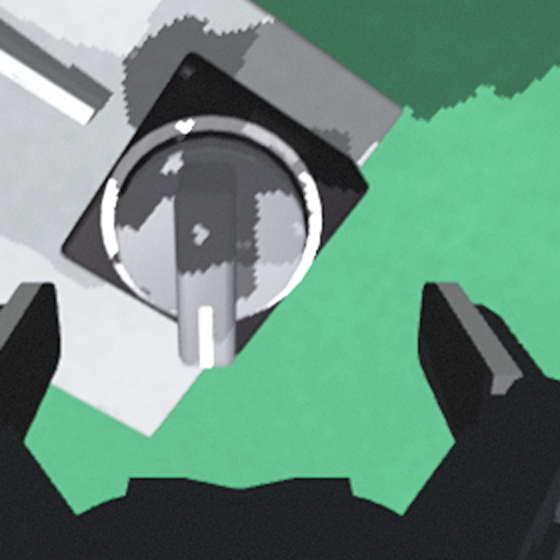

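The bar, at crop column 207, lies left of the finger midline at 237, so I'm still 5.5 mm off from servo lag. I'll correct that and grip.

Emit:
apply_moves([
  {"jaw": 0, "dx": 0, "dy": -5.5, "dz": -1.5, "turn": 0},
  {"jaw": 0, "dx": 0, "dy": -5.5, "dz": -1.5, "turn": 0},
  {"jaw": 1, "dx": 0, "dy": -5.5, "dz": -1.5, "turn": 0},
  {"jaw": 1, "dx": 0, "dy": -5.5, "dz": -1.5, "turn": 0},
  {"jaw": 1, "dx": 0, "dy": -5.5, "dz": -1.5, "turn": 0},
])

```text
time: 3.52
tool_pos: [0.5645, 0.1377, 0.096]
tool_rot: [0.001, -0.325, 0.946, -0.0]
contact_force: [-0.7, -0.7, -0.3]
gripper_width: 0.611
grasp_force: 0.0
```

Emit:
apply_moves([
  {"jaw": 1, "dx": 0, "dy": 0, "dz": 0, "turn": 0},
  {"jaw": 1, "dx": 0, "dy": 0, "dz": 0, "turn": 0},
  {"jaw": 1, "dx": 0, "dy": 0, "dz": 0, "turn": 0},
  {"jaw": 1, "dx": 0, "dy": 0, "dz": 0, "turn": 0},
  {"jaw": 1, "dx": 0, "dy": 0, "dz": 0, "turn": 0},
])

```text
time: 3.93
tool_pos: [0.564, 0.1377, 0.0951]
tool_rot: [-0.0, -0.325, 0.946, 0.0]
contact_force: [-0.1, 0.5, -0.3]
gripper_width: -0.002
grasp_force: 0.0
```

Emit:
apply_moves([
  {"jaw": 1, "dx": 0, "dy": 0, "dz": 0, "turn": 0},
  {"jaw": 1, "dx": 0, "dy": 0, "dz": 0, "turn": 0},
  {"jaw": 1, "dx": 0, "dy": 0, "dz": 0, "turn": 0},
])

```text
time: 4.18
tool_pos: [0.564, 0.1377, 0.0952]
tool_rot: [-0.0, -0.325, 0.946, 0.0]
contact_force: [-0.2, 0.8, 0.5]
gripper_width: 0.001
grasp_force: 0.0
```

```bash
python3 - <<'E'
from h import *
plan([.5623,.1389,.094],2.233);s=state();print(s["contact_force"],s["ft_torque"])
E
```

```text
plan d [0.7 2.  1.2] turn -0.001 | tcp [0.564  0.1377 0.0952] yaw 2.232 tilt 0.01
[-0.24163694  0.77336094  0.50839446] [ 0.01382342  0.01631998 -0.0146165 ]
```

```bash
python3 - <<'E'
from h import *
f=grab_frame("wrist");save(f,"w3.png",(200,120,480,400),2)
g=grab_frame("scene");im=save(g,"s3.png",(330,140,430,215),5)
for fr in(f,g):
  for p in([.5623,.1389,.091],[.5623,.1389,.099],tool()[0]):print(proj(fr,p).round(1))
E
```

```text
[319. 251.]
[318.9 257.6]
[315.3 255.5]
[364.6 176. ]
[364.8 174.3]
[364.9 175.6]
```

View pics/w3.png

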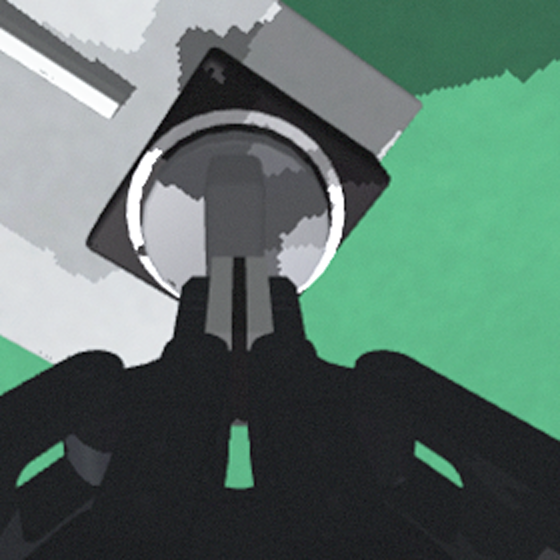

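View pics/s3.png

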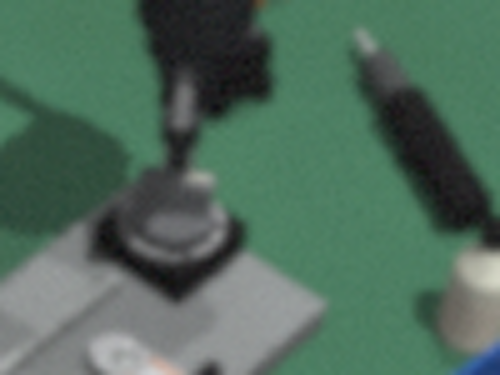

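```bash
python3 - <<'E'
from h import *
f=grab_frame("wrist");k=np.array([.5623,.1389]);u=np.array([.788,.615])
for z in(.083,.091,.099):
  print(z,proj(f,[*(k-.026*u),z]).round(1),proj(f,[*(k+.026*u),z]).round(1))
print("disc near/far",proj(f,[*(k-.03*u),.069]),proj(f,[*(k+.03*u),.069]))
t,R=tool()
for d in(-.01,0,.01,.019):
  q=t+R[:,2]*d;print(d,[proj(f,q+s*R[:,0]*.011).round(1).tolist() for s in(-1,1)])
E
```

```text
0.083 [318.9 202.5] [319.1 283.6]
0.091 [318.9 207. ] [319.1 291.1]
0.099 [318.9 211.9] [319.  299.2]
disc near/far [318.95812232 189.10530797] [319.11249845 277.23224405]
-0.01 [[315.1, 282.9], [314.9, 245.0]]
0 [[315.4, 273.2], [315.2, 237.0]]
0.01 [[315.6, 264.4], [315.4, 229.9]]
0.019 [[315.8, 257.3], [315.6, 224.1]]
```

Both views suggest the shut fingertips are above the bar top, near z≈0.107, rather than 19 mm below the TCP. I'll probe by lowering gently with the fingers shut.

Emit:
apply_moves([
  {"jaw": 1, "dx": 0, "dy": 0, "dz": 2, "turn": 0},
  {"jaw": 1, "dx": 0, "dy": 0, "dz": 2, "turn": 0},
  {"jaw": 1, "dx": 0, "dy": 0, "dz": 4, "turn": 0},
  {"jaw": 1, "dx": 0, "dy": 0, "dz": 4, "turn": 0},
])

```text
time: 4.67
tool_pos: [0.5638, 0.1377, 0.0907]
tool_rot: [-0.0, -0.325, 0.946, 0.0]
contact_force: [-0.4, 0.2, 0.4]
gripper_width: 0.003
grasp_force: 0.0
```

Emit:
apply_moves([
  {"jaw": 1, "dx": 0, "dy": 0, "dz": 2, "turn": 0},
  {"jaw": 1, "dx": 0, "dy": 0, "dz": 2, "turn": 0},
  {"jaw": 1, "dx": 0, "dy": 0, "dz": 4, "turn": 0},
  {"jaw": 1, "dx": 0, "dy": 0, "dz": 4, "turn": 0},
])

```text
time: 5.0
tool_pos: [0.5642, 0.1377, 0.0877]
tool_rot: [0.0, -0.325, 0.946, -0.0]
contact_force: [-2.5, -0.3, 5.3]
gripper_width: 0.003
grasp_force: 2.3
```

Emit:
apply_moves([
  {"jaw": 1, "dx": 0, "dy": 0, "dz": 2, "turn": 0},
  {"jaw": 1, "dx": 0, "dy": 0, "dz": 2, "turn": 0},
])

```text
time: 5.17
tool_pos: [0.5643, 0.1377, 0.0859]
tool_rot: [0.0, -0.325, 0.946, -0.0]
contact_force: [-1.8, -0.5, 6.5]
gripper_width: -0.0
grasp_force: 2.8
```

Emit:
apply_moves([
  {"jaw": 0, "dx": 0, "dy": 0, "dz": -6, "turn": 0},
  {"jaw": 0, "dx": 0, "dy": 0, "dz": -6, "turn": 0},
  {"jaw": 0, "dx": 0, "dy": 0, "dz": -6, "turn": 0},
  {"jaw": 0, "dx": 0, "dy": 0, "dz": -6, "turn": 0},
  {"jaw": 0, "dx": 0, "dy": 0, "dz": -6, "turn": 0},
])

```text
time: 5.58
tool_pos: [0.5638, 0.1377, 0.0907]
tool_rot: [-0.0, -0.325, 0.946, 0.0]
contact_force: [0.4, 0.1, -0.3]
gripper_width: 0.71
grasp_force: 0.0
```

Emit:
apply_moves([
  {"jaw": 0, "dx": 0, "dy": 0, "dz": 0, "turn": 0},
  {"jaw": 0, "dx": 0, "dy": 0, "dz": 0, "turn": 0},
  {"jaw": 0, "dx": 0, "dy": 0, "dz": 6, "turn": 0},
  {"jaw": 0, "dx": 0, "dy": 0, "dz": 12, "turn": 0},
  {"jaw": 0, "dx": 0, "dy": 0, "dz": 16, "turn": 0},
])

```text
time: 6.0
tool_pos: [0.5635, 0.1376, 0.0739]
tool_rot: [-0.001, -0.325, 0.946, 0.0]
contact_force: [-0.2, 0.6, -1.2]
gripper_width: 0.999
grasp_force: 0.0
```

```bash
python3 - <<'E'
from h import *
plan([.5623,.1389,.094],2.233);s=state();print(s["contact_force"],s["gripper_width"])
f=grab_frame("wrist");save(f,"w4.png",(200,120,480,400),2)
E
```

```text
plan d [  0.2   1.7 -20.1] turn -0.001 | tcp [0.5635 0.1376 0.0739] yaw 2.232 tilt 0.08
[-0.21893173  0.633674   -1.24278689] 0.9986993008752003
```

View pics/w4.png

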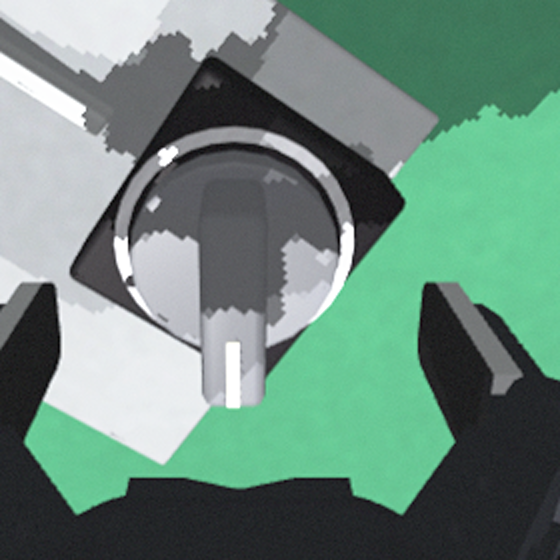

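The jaws now straddle the bar, which is at crop columns 200–265 between fingers at 55 and 420, and nothing is touching. Closing.

Emit:
apply_moves([
  {"jaw": 1, "dx": 0, "dy": 0, "dz": 0, "turn": 0},
  {"jaw": 1, "dx": 0, "dy": 0, "dz": 0, "turn": 0},
  {"jaw": 1, "dx": 0, "dy": 0, "dz": 0, "turn": 0},
  {"jaw": 1, "dx": 0, "dy": 0, "dz": 0, "turn": 0},
  {"jaw": 1, "dx": 0, "dy": 0, "dz": 0, "turn": 0},
])

```text
time: 6.47
tool_pos: [0.5643, 0.1377, 0.0756]
tool_rot: [0.0, -0.325, 0.946, -0.0]
contact_force: [-0.2, 0.8, 0.0]
gripper_width: 0.299
grasp_force: 0.0
```

Emit:
apply_moves([
  {"jaw": 1, "dx": 0, "dy": 0, "dz": 0, "turn": 0},
  {"jaw": 1, "dx": 0, "dy": 0, "dz": 0, "turn": 0},
  {"jaw": 1, "dx": 0, "dy": 0, "dz": 0, "turn": 0},
  {"jaw": 1, "dx": 0, "dy": 0, "dz": 0, "turn": 0},
  {"jaw": 1, "dx": 0, "dy": 0, "dz": 0, "turn": 0},
])

```text
time: 6.88
tool_pos: [0.5648, 0.1373, 0.0759]
tool_rot: [0.001, -0.325, 0.946, -0.001]
contact_force: [0.5, -4.1, 2.9]
gripper_width: 0.167
grasp_force: 61.9
```

The jaw holds the 16 mm bar (width 0.167, 62 N). So the fingertips really sit about 30 mm higher relative to the reported TCP than described, and I'll use that offset from here. Now press, turn clockwise and release upward.

Emit:
apply_moves([
  {"jaw": 1, "dx": 0, "dy": 0, "dz": 4, "turn": 0},
  {"jaw": 1, "dx": 0, "dy": 0, "dz": 8, "turn": 0},
  {"jaw": 1, "dx": 0, "dy": 0, "dz": 9, "turn": 0},
  {"jaw": 1, "dx": 0, "dy": 0, "dz": 9, "turn": 0},
  {"jaw": 1, "dx": 0, "dy": 0, "dz": 9, "turn": 0},
])

```text
time: 7.3
tool_pos: [0.5649, 0.1372, 0.0679]
tool_rot: [0.0, -0.325, 0.946, -0.001]
contact_force: [-1.1, -5.1, 8.5]
gripper_width: 0.167
grasp_force: 62.7
```

Emit:
apply_moves([
  {"jaw": 1, "dx": 0, "dy": 0, "dz": 0, "turn": 0.12},
  {"jaw": 1, "dx": 0, "dy": 0, "dz": 0, "turn": 0.24},
  {"jaw": 1, "dx": 0, "dy": 0, "dz": 0, "turn": 0.36},
  {"jaw": 1, "dx": 0, "dy": 0, "dz": 0, "turn": 0.48},
  {"jaw": 1, "dx": 0, "dy": 0, "dz": 0, "turn": 0.6},
])

```text
time: 7.72
tool_pos: [0.5651, 0.1372, 0.068]
tool_rot: [0.001, -0.028, 1.0, -0.001]
contact_force: [-2.1, -5.1, 9.0]
gripper_width: 0.17
grasp_force: 62.6
```

Emit:
apply_moves([
  {"jaw": 1, "dx": 0, "dy": 0, "dz": 0, "turn": 0.12},
  {"jaw": 1, "dx": 0, "dy": 0, "dz": 0, "turn": 0.24},
  {"jaw": 1, "dx": 0, "dy": 0, "dz": 0, "turn": 0.36},
  {"jaw": 1, "dx": 0, "dy": 0, "dz": 0, "turn": 0.48},
  {"jaw": 1, "dx": 0, "dy": 0, "dz": 0, "turn": 0.6},
])

```text
time: 8.13
tool_pos: [0.5651, 0.1371, 0.068]
tool_rot: [0.001, 0.269, 0.963, -0.0]
contact_force: [-1.4, -5.0, 9.5]
gripper_width: 0.167
grasp_force: 62.6
```

Emit:
apply_moves([
  {"jaw": 1, "dx": 0, "dy": 0, "dz": 0, "turn": 0.01},
  {"jaw": 1, "dx": 0, "dy": 0, "dz": 0, "turn": 0.01},
  {"jaw": 1, "dx": 0, "dy": 0, "dz": 0, "turn": 0.01},
])

```text
time: 8.38
tool_pos: [0.5651, 0.1371, 0.068]
tool_rot: [0.001, 0.271, 0.963, -0.0]
contact_force: [-1.0, -4.6, 9.2]
gripper_width: 0.164
grasp_force: 62.6
```

Emit:
apply_moves([
  {"jaw": 1, "dx": 0, "dy": 0, "dz": -4, "turn": 0},
  {"jaw": 1, "dx": 0, "dy": 0, "dz": -9, "turn": 0},
  {"jaw": 1, "dx": 0, "dy": 0, "dz": -9, "turn": 0},
  {"jaw": 0, "dx": 0, "dy": 0, "dz": -9, "turn": 0},
  {"jaw": 0, "dx": 0, "dy": 0, "dz": -9, "turn": 0},
])

```text
time: 8.8
tool_pos: [0.5633, 0.1383, 0.0745]
tool_rot: [-0.001, 0.271, 0.963, 0.0]
contact_force: [-0.6, 0.1, -0.3]
gripper_width: 0.439
grasp_force: 0.0
```

Emit:
apply_moves([
  {"jaw": 0, "dx": 0, "dy": 0, "dz": 0, "turn": 0},
  {"jaw": 0, "dx": 0, "dy": 0, "dz": 0, "turn": 0},
  {"jaw": 0, "dx": 0, "dy": 0, "dz": -40, "turn": 0},
  {"jaw": 0, "dx": 0, "dy": 0, "dz": -80, "turn": 0},
  {"jaw": 0, "dx": 0, "dy": 0, "dz": -120, "turn": 0},
])

```text
time: 9.22
tool_pos: [0.5629, 0.138, 0.1952]
tool_rot: [-0.002, 0.271, 0.963, -0.0]
contact_force: [1.7, 0.1, -0.5]
gripper_width: 0.998
grasp_force: 0.0
```

Emit:
apply_moves([
  {"jaw": 0, "dx": 0, "dy": 0, "dz": -80, "turn": -0.6},
  {"jaw": 0, "dx": 0, "dy": 0, "dz": -80, "turn": -0.6},
  {"jaw": 0, "dx": 0, "dy": 0, "dz": -80, "turn": -0.6},
  {"jaw": 0, "dx": 0, "dy": 0, "dz": -80, "turn": -0.6},
  {"jaw": 0, "dx": 0, "dy": 0, "dz": -80, "turn": -0.6},
])

```text
time: 9.63
tool_pos: [0.5643, 0.1382, 0.2764]
tool_rot: [0.001, -0.029, 1.0, 0.0]
contact_force: [0.3, 0.4, -0.4]
gripper_width: 0.998
grasp_force: 0.0
```

```bash
python3 - <<'E'
from h import *
plan([.5623,.1389,.25],1.633)
f=grab_frame("wrist")
cv2.imwrite("pics/w5.png",cv2.cvtColor(np.array(f["pixels"]),cv2.COLOR_RGB2BGR))
for z in(.091,.099):print(proj(f,[.5623,.1389,z]))
t,R=tool();print(f["camera_from_world"]@np.r_[t,1], (f["camera_from_world"][:3,:3]@R).round(3).tolist())
for r in spotter.outline_of(f,"pack1"):
  m=np.argwhere(r["region"]).mean(0)[::-1];print(r["conf"],r["extent"],m,at(f,*m,.03))
E
```

```text
plan d [ 2.   0.8 26.3] turn -0.005 | tcp [0.5643 0.1382 0.2764] yaw 1.628 tilt 0.11
[318.72346296 177.66148724]
[318.7160523  179.31493266]
[-0.00130347  0.02863863  0.17141314  1.        ] [[-0.002, 1.0, 0.0], [-0.952, -0.002, -0.307], [-0.307, -0.001, 0.952]]
0.94 [539.4, 1.2, 640.0, 64.1] [586.69997774  26.64478077] [0.38249185 0.43553344 0.03      ]
0.73 [432.5, 21.3, 524.3, 118.9] [478.95411702  68.33256269] [0.43299104 0.32194751 0.03      ]
0.72 [0.0, 13.3, 14.4, 37.1] [ 4.22941176 28.44117647] [ 0.42259191 -0.22972987  0.03      ]
```

View pics/w5.png

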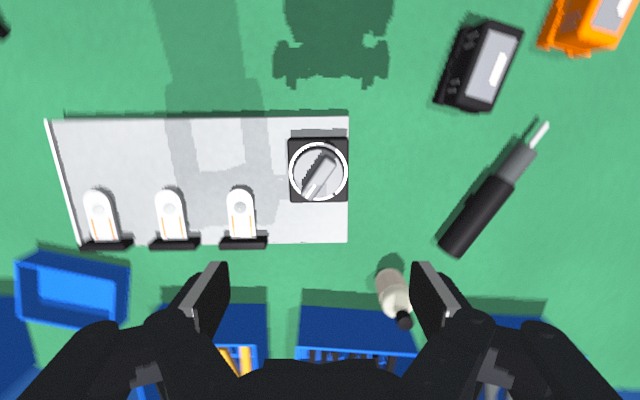

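The knob is at load (its bar now points the other way) and the locking bar has sunk. A black pack is at (479,65) and the orange one at (590,25). Next I'll fit pack poses from the silhouettes.

```bash
cat >> h.py <<'E'
D=np.array([.5916,-.0096]);DY=.062
RD=np.array([[np.cos(DY),-np.sin(DY)],[np.sin(DY),np.cos(DY)]])
def dock(x,y):return D+RD@np.array([x,y])/1000
def boxpts(q,zb=0):
    c,s=np.cos(q[2]),np.sin(q[2]);P=[]
    for hw,z0,z1 in((.028,0,.022),(.023,.022,.062)):
        for x in(-.045,.045):
            for y in(-hw,hw):
                for z in(z0,z1):P.append([q[0]+c*x-s*y,q[1]+s*x+c*y,zb+z])
    return np.array(P)
def fitpack(f,reg,zb=0):
    from scipy.optimize import minimize
    K=4
    reg=cv2.resize(reg.astype(np.uint8)*255,None,fx=K,fy=K,interpolation=cv2.INTER_LINEAR)>127
    a=np.argwhere(reg)
    m=a.mean(0)[::-1]/K;p0=at(f,*m,zb+.03)[:2]
    def cost(q):
        c,s=np.cos(q[2]),np.sin(q[2]);im=np.zeros(reg.shape,np.uint8)
        b=boxpts(q,zb)
        for h in(b[:8],b[8:]):
            u=np.array([proj(f,p) for p in h])
            cv2.fillConvexPoly(im,cv2.convexHull(((u+.5)*K*16).astype(np.int32)),1,shift=4)
        im=im>0
        return 1-(im&reg).sum()/(im|reg).sum()
    best=None
    for yaw in np.arange(0,np.pi,np.pi/8):
        x0=[*p0,yaw];S=np.array([x0]+[np.add(x0,d) for d in([.008,0,0],[0,.008,0],[0,0,.2])])
        r=minimize(cost,x0,method="Nelder-Mead",options=dict(initial_simplex=S,xatol=2e-4,fatol=1e-4,maxiter=120))
        if best is None or r.fun<best.fun:best=r
    return best.x,best.fun
def packs(f,near=None,zb=0):
    out=[]
    for r in spotter.outline_of(f,"pack1"):
        reg=np.array(r["region"]);e=r["extent"]
        if reg.sum()<60 or e[0]<2 or e[1]<2 or e[2]>637 or e[3]>397:continue
        px=np.array(f["pixels"])[reg].astype(float);sat=np.median(px[:,0]-px[:,2])
        m=np.argwhere(reg).mean(0)[::-1];p=at(f,*m,.03)[:2]
        if sat>40:print("orange",m.round());continue
        if near is not None and np.linalg.norm(p-near)>.08:continue
        q,c=fitpack(f,reg,zb);print("black",round(r["conf"],2),m.round(),q.round(4),"iou",round(1-c,3));out.append(q)
    return out
E
python3 - <<'E'
from h import *
f=grab_frame("wrist");q=packs(f,[.43,.32])
packs(grab_frame("top"))
q=q[0];plan([q[0],q[1],.15],q[2]+np.pi/2)
E
```

```text
black 0.97 [479.  68.] [0.4383 0.3191 2.9146] iou 0.971
black 0.81 [414. 256.] [ 0.4006 -0.2964  3.8231] iou 0.957
orange [478. 244.]
orange [477. 176.]
black 0.71 [439. 206.] [ 0.5457 -0.3764  2.5664] iou 0.898
orange [171. 270.]
black 0.46 [201. 251.] [ 0.436   0.3263 -0.0987] iou 0.207
plan d [116.4 187.2 124.9] turn 0.277 | tcp [0.5639 0.1378 0.2748] yaw 1.62 tilt 0.05
```

Emit:
apply_moves([
  {"jaw": 0, "dx": 116, "dy": 187, "dz": 90, "turn": 0.277},
  {"jaw": 0, "dx": 116, "dy": 187, "dz": 90, "turn": 0.277},
  {"jaw": 0, "dx": 116, "dy": 187, "dz": 90, "turn": 0.277},
  {"jaw": 0, "dx": 116, "dy": 187, "dz": 90, "turn": 0.277},
  {"jaw": 0, "dx": 116, "dy": 187, "dz": 90, "turn": 0.277},
])

```text
time: 10.35
tool_pos: [0.4539, 0.2961, 0.1962]
tool_rot: [0.0, 0.114, 0.994, 0.0]
contact_force: [0.6, 1.1, 0.3]
gripper_width: 0.994
grasp_force: 0.0
```

```bash
python3 - <<'E'
from h import *
plan([.4383,.3191,.018],2.9146+np.pi/2)
f=grab_frame("wrist");q=packs(f,[.438,.319])
for q in q:plan([q[0],q[1],.018],q[2]+np.pi/2)
E
```

```text
plan d [ 20.4  18.9 178.2] turn -0.001 | tcp [0.4539 0.2961 0.1962] yaw 1.343 tilt 0.02
black 0.9 [337. 165.] [0.4368 0.32   2.9235] iou 0.965
plan d [ 17.   19.4 175.2] turn -0.003 | tcp [0.4503 0.2976 0.1932] yaw 1.35 tilt 0.39
```

Emit:
apply_moves([
  {"jaw": 0, "dx": 17, "dy": 19, "dz": 20, "turn": -0.003},
  {"jaw": 0, "dx": 17, "dy": 19, "dz": 60, "turn": -0.003},
  {"jaw": 0, "dx": 17, "dy": 19, "dz": 90, "turn": -0.003},
  {"jaw": 0, "dx": 17, "dy": 19, "dz": 90, "turn": -0.003},
  {"jaw": 0, "dx": 17, "dy": 19, "dz": 90, "turn": -0.003},
])

```text
time: 10.87
tool_pos: [0.4419, 0.3162, 0.1055]
tool_rot: [-0.002, 0.112, 0.994, -0.001]
contact_force: [0.8, 0.3, -0.0]
gripper_width: 0.999
grasp_force: 0.0
```

```bash
python3 - <<'E'
from h import *
f=grab_frame("wrist")
plan([.437,.3197,.018],2.919+np.pi/2)
for q in packs(f,[.438,.319]):plan([q[0],q[1],.018],q[2]+np.pi/2)
E
```

```text
plan d [ 7.   1.1 89.9] turn -0.001 | tcp [0.4435 0.317  0.108 ] yaw 1.347 tilt 0.03
black 0.62 [322. 209.] [ 0.4373  0.3201 -0.2226] iou 0.964
plan d [ 7.8  0.7 91.4] turn -0.001 | tcp [0.4445 0.3176 0.1094] yaw 1.347 tilt 0.2
```

Emit:
apply_moves([
  {"jaw": 0, "dx": 7, "dy": 1, "dz": 35, "turn": 0},
  {"jaw": 0, "dx": 7, "dy": 1, "dz": 65, "turn": 0},
  {"jaw": 0, "dx": 7, "dy": 1, "dz": 80, "turn": 0},
  {"jaw": 0, "dx": 7, "dy": 1, "dz": 90, "turn": 0},
  {"jaw": 0, "dx": 7, "dy": 1, "dz": 90, "turn": 0},
])

```text
time: 11.38
tool_pos: [0.4365, 0.3195, 0.0169]
tool_rot: [-0.0, 0.112, 0.994, -0.0]
contact_force: [-0.5, 0.4, 0.7]
gripper_width: 1.003
grasp_force: 0.0
```

Emit:
apply_moves([
  {"jaw": 1, "dx": 0, "dy": 0, "dz": 0, "turn": 0},
  {"jaw": 1, "dx": 0, "dy": 0, "dz": 0, "turn": 0},
  {"jaw": 1, "dx": 0, "dy": 0, "dz": 0, "turn": 0},
  {"jaw": 1, "dx": 0, "dy": 0, "dz": 0, "turn": 0},
  {"jaw": 1, "dx": 0, "dy": 0, "dz": 0, "turn": 0},
])

```text
time: 11.8
tool_pos: [0.4378, 0.3204, 0.0193]
tool_rot: [0.002, 0.111, 0.994, 0.001]
contact_force: [-0.1, -0.4, 5.2]
gripper_width: 0.529
grasp_force: 64.6
```

Emit:
apply_moves([
  {"jaw": 1, "dx": 0, "dy": 0, "dz": 0, "turn": 0},
  {"jaw": 1, "dx": 0, "dy": 0, "dz": 0, "turn": 0},
  {"jaw": 1, "dx": 0, "dy": 0, "dz": 0, "turn": 0},
])

```text
time: 12.05
tool_pos: [0.4378, 0.3203, 0.0193]
tool_rot: [0.002, 0.111, 0.994, 0.001]
contact_force: [0.4, -1.9, 6.5]
gripper_width: 0.532
grasp_force: 64.6
```

Emit:
apply_moves([
  {"jaw": 1, "dx": 0, "dy": 0, "dz": -25, "turn": 0},
  {"jaw": 1, "dx": 0, "dy": 0, "dz": -60, "turn": 0},
  {"jaw": 1, "dx": 0, "dy": 0, "dz": -95, "turn": 0},
  {"jaw": 1, "dx": 0, "dy": 0, "dz": -120, "turn": 0},
  {"jaw": 1, "dx": 0, "dy": 0, "dz": -120, "turn": 0},
])

```text
time: 12.47
tool_pos: [0.4394, 0.3217, 0.1434]
tool_rot: [0.005, 0.111, 0.994, 0.003]
contact_force: [1.7, 0.8, -4.2]
gripper_width: 0.53
grasp_force: 64.5
```

```bash
python3 - <<'E'
from h import *
s=state();print(s["gripper_width"],s["grasp_force"],s["contact_force"])
p=dock(-60,45);print(p);plan([*p,.14],DY+np.pi/2)
E
```

```text
0.5299831023228077 64.4982361793518 [ 1.74876568  0.76624084 -4.22648149]
[0.52892707 0.03159592]
plan d [-151.4 -263.2    2.7] turn -0.285 | tcp [0.4394 0.3217 0.1434] yaw 1.348 tilt 0.65
```

Emit:
apply_moves([
  {"jaw": 1, "dx": -20, "dy": -30, "dz": 0, "turn": 0},
  {"jaw": 1, "dx": -40, "dy": -65, "dz": 0, "turn": 0},
  {"jaw": 1, "dx": -58, "dy": -100, "dz": 0, "turn": 0},
  {"jaw": 1, "dx": -76, "dy": -132, "dz": 0, "turn": 0},
  {"jaw": 1, "dx": -76, "dy": -132, "dz": 0, "turn": 0},
])

```text
time: 12.88
tool_pos: [0.4809, 0.1685, 0.1338]
tool_rot: [-0.001, 0.114, 0.993, -0.002]
contact_force: [-0.5, 0.8, -5.1]
gripper_width: 0.527
grasp_force: 65.3
```

Emit:
apply_moves([
  {"jaw": 1, "dx": -20, "dy": -30, "dz": 0, "turn": -0.08},
  {"jaw": 1, "dx": -40, "dy": -65, "dz": 0, "turn": -0.16},
  {"jaw": 1, "dx": -58, "dy": -100, "dz": 0, "turn": -0.24},
  {"jaw": 1, "dx": -75, "dy": -131, "dz": 0, "turn": -0.285},
  {"jaw": 1, "dx": -75, "dy": -131, "dz": 0, "turn": -0.285},
])

```text
time: 13.3
tool_pos: [0.5252, 0.0246, 0.1343]
tool_rot: [-0.001, -0.029, 1.0, -0.002]
contact_force: [0.3, 0.3, -5.3]
gripper_width: 0.529
grasp_force: 66.2
```

Emit:
apply_moves([
  {"jaw": 1, "dx": 0, "dy": 0, "dz": 0, "turn": 0},
  {"jaw": 1, "dx": 0, "dy": 0, "dz": 0, "turn": 0},
])

```text
time: 13.47
tool_pos: [0.5238, 0.0303, 0.1345]
tool_rot: [-0.002, -0.031, 1.0, 0.001]
contact_force: [0.8, 0.3, -5.8]
gripper_width: 0.528
grasp_force: 66.2
```

```bash
python3 - <<'E'
from h import *
s=state();print(s["gripper_width"],s["grasp_force"],s["contact_force"])
p=dock(-60,45);plan([*p,.055],DY+np.pi/2)
f=grab_frame("wrist");save(f,"w6.png",(140,60,540,400),2)
t,R=tool()
for zb in(t[2]-.0193,):packs(f,[.529,.03],zb)
for x,y,z in((30,45,40),(5,45,37),(30,-50,40),(5,-50,37),(30,-145,40)):print(x,y,proj(f,[*dock(x,y),z/1000]).round(1))
E
```

```text
0.5276342496539242 66.1762547492981 [ 0.82800671  0.3178341  -5.8019341 ]
plan d [-5.5  0.9 79.5] turn -0.001 | tcp [0.5238 0.0303 0.1345] yaw 1.632 tilt 0.24
black 0.72 [319. 264.] [0.5233 0.0314 3.1921] iou 0.843
30 45 [318.9 302.1]
5 45 [318.8 276.8]
30 -50 [217.  302.2]
5 -50 [215.3 276.9]
30 -145 [115.2 302.4]
```

View pics/w6.png

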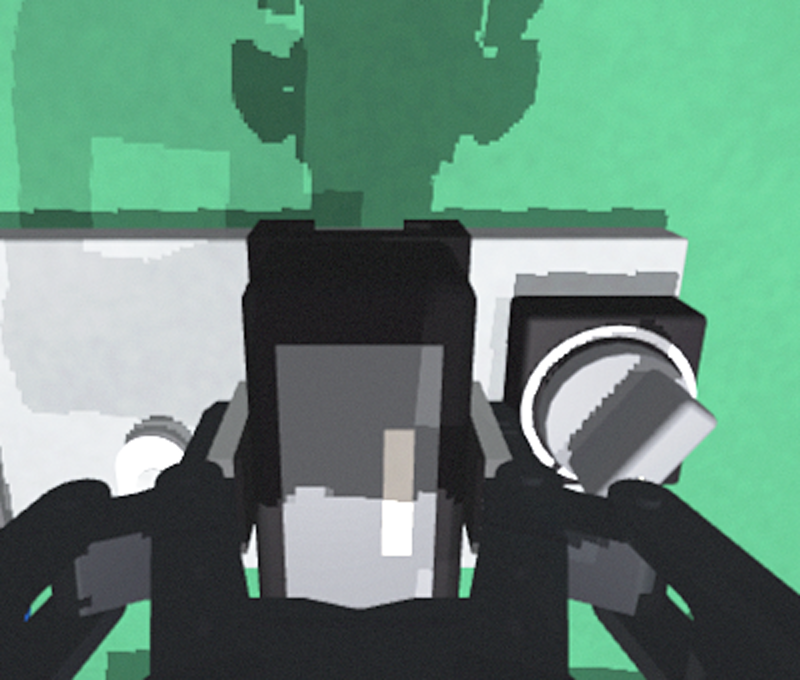

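The pack is held square (columns 245–475 of the crop, centred on the bay3 rail), and the neighbouring rail nose is where my fit predicts it. Lowering to just above the deck.

Emit:
apply_moves([
  {"jaw": 1, "dx": -4, "dy": 1, "dz": 30, "turn": 0},
  {"jaw": 1, "dx": -4, "dy": 1, "dz": 60, "turn": 0},
  {"jaw": 1, "dx": -4, "dy": 1, "dz": 78, "turn": 0},
  {"jaw": 1, "dx": -4, "dy": 1, "dz": 86, "turn": 0},
  {"jaw": 1, "dx": -4, "dy": 1, "dz": 86, "turn": 0},
])

```text
time: 13.98
tool_pos: [0.5267, 0.0324, 0.048]
tool_rot: [-0.003, -0.032, 0.999, 0.0]
contact_force: [-0.3, 0.6, -5.7]
gripper_width: 0.528
grasp_force: 66.0
```

Emit:
apply_moves([
  {"jaw": 1, "dx": 0, "dy": 0, "dz": 0, "turn": 0},
  {"jaw": 1, "dx": 0, "dy": 0, "dz": 1, "turn": 0},
  {"jaw": 1, "dx": 0, "dy": 0, "dz": 2, "turn": 0},
  {"jaw": 1, "dx": 0, "dy": 0, "dz": 2, "turn": 0},
])

```text
time: 14.32
tool_pos: [0.5303, 0.0311, 0.0504]
tool_rot: [0.001, -0.031, 1.0, -0.0]
contact_force: [0.5, 0.9, -5.6]
gripper_width: 0.53
grasp_force: 66.0
```

```bash
python3 - <<'E'
from h import *
p=dock(-60,45);plan([*p,.0445],DY+np.pi/2);s=state();print(s["contact_force"],s["ft_torque"])
f=grab_frame("wrist");packs(f,[.529,.03],.025)
E
```

```text
plan d [1.4 0.6 5.9] turn 0.0 | tcp [0.5303 0.0311 0.0504] yaw 1.633 tilt 0.15
[ 0.50808224  0.89379377 -5.62423019] [-0.00941976  0.05235946 -0.02106292]
black 0.7 [319. 264.] [0.5303 0.0325 0.0626] iou 0.891
```

Emit:
apply_moves([
  {"jaw": 1, "dx": 1, "dy": 0.5, "dz": 3, "turn": 0},
  {"jaw": 1, "dx": 1, "dy": 0.5, "dz": 5, "turn": 0},
  {"jaw": 1, "dx": 1, "dy": 0.5, "dz": 5, "turn": 0},
  {"jaw": 1, "dx": 1, "dy": 0.5, "dz": 5, "turn": 0},
])

```text
time: 14.75
tool_pos: [0.5284, 0.0315, 0.0444]
tool_rot: [0.0, -0.031, 1.0, -0.0]
contact_force: [-0.8, 0.1, -1.9]
gripper_width: 0.531
grasp_force: 66.5
```

Emit:
apply_moves([
  {"jaw": 1, "dx": 0, "dy": 0, "dz": 1, "turn": 0},
  {"jaw": 1, "dx": 0, "dy": 0, "dz": 1, "turn": 0},
  {"jaw": 1, "dx": 0, "dy": 0, "dz": 1, "turn": 0},
])

```text
time: 15.0
tool_pos: [0.5285, 0.0315, 0.0443]
tool_rot: [-0.0, -0.031, 1.0, -0.0]
contact_force: [-5.4, -1.4, 4.9]
gripper_width: 0.531
grasp_force: 40.1
```

Emit:
apply_moves([
  {"jaw": 1, "dx": 0, "dy": 0, "dz": 1, "turn": 0},
  {"jaw": 1, "dx": 0, "dy": 0, "dz": 1, "turn": 0},
  {"jaw": 1, "dx": 0, "dy": 0, "dz": 1, "turn": 0},
])

```text
time: 15.25
tool_pos: [0.5285, 0.0315, 0.0443]
tool_rot: [-0.0, -0.031, 1.0, -0.0]
contact_force: [-9.4, -0.2, 11.8]
gripper_width: 0.529
grasp_force: 59.6
```

Emit:
apply_moves([
  {"jaw": 1, "dx": -6, "dy": 0, "dz": -1.5, "turn": 0},
  {"jaw": 1, "dx": -12, "dy": 0, "dz": -1.5, "turn": 0},
  {"jaw": 1, "dx": -18, "dy": 0, "dz": -1.5, "turn": 0},
  {"jaw": 1, "dx": -24, "dy": 0, "dz": -1.5, "turn": 0},
  {"jaw": 1, "dx": -28, "dy": 0, "dz": -1.5, "turn": 0},
])

```text
time: 15.67
tool_pos: [0.557, 0.0332, 0.0443]
tool_rot: [-0.0, -0.031, 1.0, -0.0]
contact_force: [-6.2, -0.7, 6.5]
gripper_width: 0.53
grasp_force: 63.2
```

Emit:
apply_moves([
  {"jaw": 1, "dx": -4, "dy": 0, "dz": 0, "turn": 0},
  {"jaw": 1, "dx": -8, "dy": 0, "dz": 0, "turn": 0},
  {"jaw": 1, "dx": -12, "dy": 0, "dz": 0, "turn": 0},
  {"jaw": 1, "dx": -12, "dy": 0, "dz": 0, "turn": 0},
])

```text
time: 16.0
tool_pos: [0.5694, 0.034, 0.0443]
tool_rot: [0.001, -0.031, 1.0, -0.0]
contact_force: [-2.7, -1.7, 3.9]
gripper_width: 0.532
grasp_force: 63.0
```

```bash
python3 - <<'E'
from h import *
p=dock(30,45);plan([*p,.0445],DY+np.pi/2);s=state();print(s["contact_force"],s["ft_torque"],s["grasp_force"])
f=grab_frame("wrist");packs(f,[.56,.03],.025)
E
```

```text
plan d [-49.4   0.1  -0.1] turn 0.0 | tcp [0.5694 0.034  0.0443] yaw 1.633 tilt 0.08
[-2.74080291 -1.71814633  3.88626053] [0.07344139 0.29306162 0.00395599] 62.99975395202637
black 0.76 [319. 263.] [0.5693 0.0354 3.2039] iou 0.835
```

Emit:
apply_moves([
  {"jaw": 1, "dx": -6, "dy": 0, "dz": 0, "turn": 0},
  {"jaw": 1, "dx": -12, "dy": 0, "dz": 0, "turn": 0},
  {"jaw": 1, "dx": -18, "dy": 0, "dz": 0, "turn": 0},
  {"jaw": 1, "dx": -24, "dy": 0, "dz": 0, "turn": 0},
  {"jaw": 1, "dx": -30, "dy": 0, "dz": 0, "turn": 0},
])

```text
time: 16.52
tool_pos: [0.5983, 0.0359, 0.0444]
tool_rot: [-0.0, -0.031, 1.0, -0.0]
contact_force: [-5.4, -1.0, 7.3]
gripper_width: 0.529
grasp_force: 63.2
```

Emit:
apply_moves([
  {"jaw": 1, "dx": -5, "dy": 0, "dz": 0, "turn": 0},
  {"jaw": 1, "dx": -10, "dy": 0, "dz": 0, "turn": 0},
  {"jaw": 1, "dx": -15, "dy": 0, "dz": 0, "turn": 0},
  {"jaw": 1, "dx": -20, "dy": 0, "dz": 0, "turn": 0},
  {"jaw": 1, "dx": -20, "dy": 0, "dz": 0, "turn": 0},
])

```text
time: 16.93
tool_pos: [0.6194, 0.0371, 0.0443]
tool_rot: [0.001, -0.031, 1.0, -0.0]
contact_force: [-1.3, -0.4, 4.2]
gripper_width: 0.525
grasp_force: 63.1
```

```bash
python3 - <<'E'
from h import *
p=dock(30,45);plan([*p,.0445],DY+np.pi/2);s=state();print(s["contact_force"],s["ft_torque"],s["grasp_force"],s["gripper_width"])
f=grab_frame("wrist");packs(f,[.62,.03],.025);print(p)
E
```

```text
plan d [ 0.6  0.1 -0.2] turn 0.0 | tcp [0.6194 0.0371 0.0443] yaw 1.633 tilt 0.12
[-1.27874492 -0.39103659  4.16659226] [0.15006533 0.15701189 0.05804239] 63.077452182769775 0.525489398497492
black 0.65 [319. 264.] [0.6192 0.0385 0.0622] iou 0.837
[0.61875415 0.03717235]
```

Push a few millimetres further to find the end stop.

Emit:
apply_moves([
  {"jaw": 1, "dx": -2, "dy": 0, "dz": 0, "turn": 0},
  {"jaw": 1, "dx": -4, "dy": 0, "dz": 0, "turn": 0},
  {"jaw": 1, "dx": -4, "dy": 0, "dz": 0, "turn": 0},
])

```text
time: 17.28
tool_pos: [0.62, 0.0372, 0.0444]
tool_rot: [-0.003, -0.031, 1.0, -0.0]
contact_force: [-14.0, -1.7, 14.6]
gripper_width: 0.534
grasp_force: 64.1
```

Emit:
apply_moves([
  {"jaw": 1, "dx": -2, "dy": 0, "dz": 0, "turn": 0},
  {"jaw": 1, "dx": -2, "dy": 0, "dz": 0, "turn": 0},
  {"jaw": 1, "dx": -2, "dy": 0, "dz": 0, "turn": 0},
])

```text
time: 17.53
tool_pos: [0.62, 0.0372, 0.0445]
tool_rot: [-0.005, -0.031, 0.999, -0.0]
contact_force: [-21.4, -2.8, 20.4]
gripper_width: 0.527
grasp_force: 64.9
```

Emit:
apply_moves([
  {"jaw": 1, "dx": 5.5, "dy": 0, "dz": 0, "turn": 0},
  {"jaw": 1, "dx": 5.5, "dy": 0, "dz": 0, "turn": 0},
  {"jaw": 0, "dx": 5.5, "dy": 0, "dz": -1, "turn": 0},
  {"jaw": 0, "dx": 5.5, "dy": 0, "dz": -1, "turn": 0},
  {"jaw": 0, "dx": 5.5, "dy": 0, "dz": -1, "turn": 0},
])

```text
time: 17.95
tool_pos: [0.6182, 0.0372, 0.0438]
tool_rot: [-0.0, -0.031, 1.0, 0.0]
contact_force: [-0.6, -0.1, 0.3]
gripper_width: 0.928
grasp_force: 0.0
```

Emit:
apply_moves([
  {"jaw": 0, "dx": 0, "dy": 0, "dz": 0, "turn": 0},
  {"jaw": 0, "dx": 0, "dy": 0, "dz": 0, "turn": 0},
  {"jaw": 0, "dx": 0, "dy": 0, "dz": -20, "turn": 0},
  {"jaw": 0, "dx": 0, "dy": 0, "dz": -60, "turn": 0},
  {"jaw": 0, "dx": 0, "dy": 0, "dz": -100, "turn": 0},
])

```text
time: 18.37
tool_pos: [0.6166, 0.0373, 0.1428]
tool_rot: [-0.003, -0.031, 1.0, 0.0]
contact_force: [1.8, -0.9, 0.2]
gripper_width: 1.0
grasp_force: 0.0
```

Emit:
apply_moves([
  {"jaw": 0, "dx": 70, "dy": -160, "dz": -80, "turn": 0},
  {"jaw": 0, "dx": 70, "dy": -160, "dz": -80, "turn": 0},
  {"jaw": 0, "dx": 70, "dy": -160, "dz": -80, "turn": 0},
  {"jaw": 0, "dx": 70, "dy": -160, "dz": -80, "turn": 0},
  {"jaw": 0, "dx": 70, "dy": -160, "dz": -80, "turn": 0},
])

```text
time: 18.78
tool_pos: [0.5581, -0.1298, 0.2268]
tool_rot: [0.001, -0.03, 1.0, -0.001]
contact_force: [-0.9, 1.1, 0.2]
gripper_width: 1.0
grasp_force: 0.0
```

Emit:
apply_moves([
  {"jaw": 0, "dx": 70, "dy": -160, "dz": 0, "turn": 0},
  {"jaw": 0, "dx": 70, "dy": -160, "dz": 0, "turn": 0},
  {"jaw": 0, "dx": 70, "dy": -160, "dz": 0, "turn": 0},
  {"jaw": 0, "dx": 70, "dy": -160, "dz": 0, "turn": 0},
  {"jaw": 0, "dx": 70, "dy": -160, "dz": 0, "turn": 0},
])

```text
time: 19.2
tool_pos: [0.4965, -0.2958, 0.2244]
tool_rot: [-0.001, -0.028, 1.0, -0.001]
contact_force: [-0.0, 0.2, 0.1]
gripper_width: 1.0
grasp_force: 0.0
```

```bash
python3 - <<'E'
from h import *
f=grab_frame("wrist");
for q in packs(f):plan([q[0],q[1],.12],q[2]+np.pi/2)
print("top");g=grab_frame("top");packs(g)
print("home pack"); packs(g,[.62,.037],.025)
E
```

```text
black 0.96 [321.  86.] [ 0.4005 -0.2972  0.678 ] iou 0.973
orange [148. 276.]
black 0.6 [246. 216.] [ 0.5452 -0.3781  2.5899] iou 0.959
orange [136. 108.]
black 0.49 [361. 347.] [ 0.727  -0.2356  1.1613] iou 0.479
plan d [ 97.5   1.  104.2] turn -0.62 | tcp [ 0.4979 -0.2925  0.2242] yaw 1.629 tilt 0.03
plan d [-42.2 -88.2 104.1] turn 0.61 | tcp [ 0.4979 -0.2925  0.2242] yaw 1.629 tilt 0.03
plan d [-232.    43.4  104.2] turn -1.103 | tcp [ 0.4979 -0.2925  0.2242] yaw 1.629 tilt 0.03
top
orange [171. 270.]
orange [490. 245.]
black 0.63 [302. 183.] [0.6222 0.0408 0.0707] iou 0.959
orange [477. 176.]
black 0.53 [269. 202.] [0.5736 0.1346 2.2183] iou 0.563
black 0.39 [268. 202.] [0.574  0.1363 2.2107] iou 0.53
home pack
orange [171. 270.]
orange [490. 245.]
black 0.63 [302. 183.] [0.6191 0.0395 3.2092] iou 0.949
orange [477. 176.]
```

Emit:
apply_moves([
  {"jaw": 0, "dx": -42, "dy": -88, "dz": 110, "turn": 0.61},
  {"jaw": 0, "dx": -42, "dy": -88, "dz": 110, "turn": 0.61},
  {"jaw": 0, "dx": -42, "dy": -88, "dz": 110, "turn": 0.61},
  {"jaw": 0, "dx": -42, "dy": -88, "dz": 110, "turn": 0.61},
  {"jaw": 0, "dx": -42, "dy": -88, "dz": 110, "turn": 0.61},
])

```text
time: 19.87
tool_pos: [0.5454, -0.3742, 0.1079]
tool_rot: [-0.004, 0.273, 0.962, 0.002]
contact_force: [-1.8, 0.8, -0.6]
gripper_width: 1.003
grasp_force: 0.0
```

Emit:
apply_moves([
  {"jaw": 0, "dx": 0, "dy": 0, "dz": 0, "turn": 0},
  {"jaw": 0, "dx": 0, "dy": 0, "dz": 0, "turn": 0},
  {"jaw": 0, "dx": 0, "dy": 0, "dz": 0, "turn": 0},
])

```text
time: 20.12
tool_pos: [0.5472, -0.3751, 0.1157]
tool_rot: [0.001, 0.268, 0.963, -0.0]
contact_force: [0.4, 0.0, -0.4]
gripper_width: 1.001
grasp_force: 0.0
```

```bash
python3 - <<'E'
from h import *
f=grab_frame("wrist")
plan([.5452,-.3781,.018],2.59+np.pi/2)
for q in packs(f,[.545,-.378]):plan([q[0],q[1],.018],q[2]+np.pi/2)
E
```

```text
plan d [ 0.5 -3.3 98. ] turn 0.007 | tcp [ 0.5471 -0.3754  0.116 ] yaw 1.026 tilt 0.13
orange [106. 159.]
black 0.72 [315. 210.] [ 0.5451 -0.3783  2.587 ] iou 0.949
orange [260. 336.]
plan d [ 0.4 -3.3 98. ] turn 0.01 | tcp [ 0.547  -0.3756  0.116 ] yaw 1.026 tilt 0.13
```

Emit:
apply_moves([
  {"jaw": 0, "dx": 0.5, "dy": -3.3, "dz": 35, "turn": 0.008},
  {"jaw": 0, "dx": 0.5, "dy": -3.3, "dz": 65, "turn": 0.008},
  {"jaw": 0, "dx": 0.5, "dy": -3.3, "dz": 85, "turn": 0.008},
  {"jaw": 0, "dx": 0.5, "dy": -3.3, "dz": 97, "turn": 0.008},
  {"jaw": 0, "dx": 0.5, "dy": -3.3, "dz": 97, "turn": 0.008},
])

```text
time: 20.63
tool_pos: [0.5423, -0.377, 0.0146]
tool_rot: [-0.002, 0.274, 0.962, 0.001]
contact_force: [-1.3, 0.1, 0.5]
gripper_width: 1.001
grasp_force: 0.0
```

Emit:
apply_moves([
  {"jaw": 1, "dx": 0, "dy": 0, "dz": 0, "turn": 0},
  {"jaw": 1, "dx": 0, "dy": 0, "dz": 0, "turn": 0},
  {"jaw": 1, "dx": 0, "dy": 0, "dz": 0, "turn": 0},
  {"jaw": 1, "dx": 0, "dy": 0, "dz": 0, "turn": 0},
  {"jaw": 1, "dx": 0, "dy": 0, "dz": 0, "turn": 0},
])

```text
time: 21.05
tool_pos: [0.5456, -0.3797, 0.0203]
tool_rot: [0.002, 0.274, 0.962, -0.001]
contact_force: [1.1, 1.0, 5.7]
gripper_width: 0.524
grasp_force: 65.2
```

Emit:
apply_moves([
  {"jaw": 1, "dx": 0, "dy": 0, "dz": 0, "turn": 0},
  {"jaw": 1, "dx": 0, "dy": 0, "dz": 0, "turn": 0},
  {"jaw": 1, "dx": 0, "dy": 0, "dz": 0, "turn": 0},
])

```text
time: 21.3
tool_pos: [0.5456, -0.3797, 0.0203]
tool_rot: [0.002, 0.274, 0.962, -0.001]
contact_force: [0.6, 1.3, 6.3]
gripper_width: 0.528
grasp_force: 65.2
```

Emit:
apply_moves([
  {"jaw": 1, "dx": 0, "dy": 0, "dz": -25, "turn": 0},
  {"jaw": 1, "dx": 0, "dy": 0, "dz": -60, "turn": 0},
  {"jaw": 1, "dx": 0, "dy": 0, "dz": -90, "turn": 0},
  {"jaw": 1, "dx": 0, "dy": 0, "dz": -90, "turn": 0},
  {"jaw": 1, "dx": 0, "dy": 0, "dz": -90, "turn": 0},
])

```text
time: 21.72
tool_pos: [0.5446, -0.3794, 0.1087]
tool_rot: [0.001, 0.274, 0.962, -0.001]
contact_force: [-0.9, -0.3, -7.1]
gripper_width: 0.529
grasp_force: 64.2
```

```bash
python3 - <<'E'
from h import *
s=state();print(s["gripper_width"],s["grasp_force"],s["contact_force"])
p=dock(-63,-50);print(p);plan([*p,.105],DY+np.pi/2)
E
```

```text
0.5294000098326042 64.17196869850159 [-0.88675856 -0.28412311 -7.06920484]
[ 0.53181906 -0.06340743]
plan d [177.6 261.6   3. ] turn -0.618 | tcp [ 0.5446 -0.3794  0.1087] yaw 1.015 tilt 0.19
```

Emit:
apply_moves([
  {"jaw": 1, "dx": 17, "dy": 25, "dz": 0, "turn": 0},
  {"jaw": 1, "dx": 40, "dy": 59, "dz": 0, "turn": 0},
  {"jaw": 1, "dx": 62, "dy": 92, "dz": 0, "turn": 0},
  {"jaw": 1, "dx": 80, "dy": 118, "dz": 0, "turn": 0},
  {"jaw": 1, "dx": 89, "dy": 131, "dz": 0, "turn": 0},
])

```text
time: 22.13
tool_pos: [0.5341, -0.2152, 0.1022]
tool_rot: [-0.005, 0.273, 0.962, 0.002]
contact_force: [-0.2, 0.1, -7.4]
gripper_width: 0.533
grasp_force: 64.5
```

Emit:
apply_moves([
  {"jaw": 1, "dx": 17, "dy": 25, "dz": 0, "turn": -0.12},
  {"jaw": 1, "dx": 40, "dy": 59, "dz": 0, "turn": -0.24},
  {"jaw": 1, "dx": 62, "dy": 92, "dz": 0, "turn": -0.36},
  {"jaw": 1, "dx": 80, "dy": 118, "dz": 0, "turn": -0.48},
  {"jaw": 1, "dx": 89, "dy": 131, "dz": 0, "turn": -0.6},
])

```text
time: 22.55
tool_pos: [0.528, -0.0583, 0.1036]
tool_rot: [-0.003, -0.026, 1.0, 0.002]
contact_force: [0.1, -0.7, -7.3]
gripper_width: 0.529
grasp_force: 64.6
```

Emit:
apply_moves([
  {"jaw": 1, "dx": 0, "dy": 0, "dz": 0, "turn": -0.018},
  {"jaw": 1, "dx": 0, "dy": 0, "dz": 0, "turn": -0.018},
  {"jaw": 1, "dx": 0, "dy": 0, "dz": 0, "turn": -0.018},
  {"jaw": 1, "dx": 0, "dy": 0, "dz": 0, "turn": -0.018},
])

```text
time: 22.88
tool_pos: [0.5304, -0.063, 0.1062]
tool_rot: [-0.001, -0.03, 1.0, 0.0]
contact_force: [0.9, -0.0, -5.1]
gripper_width: 0.529
grasp_force: 64.6
```

```bash
python3 - <<'E'
from h import *
s=state();print(s["gripper_width"],s["grasp_force"],s["contact_force"])
p=dock(-63,-50);plan([*p,.0485],DY+np.pi/2)
f=grab_frame("wrist");packs(f,p,tool()[0][2]-.0203)
E
```

```text
0.5291165594316349 64.58635568618774 [ 0.93917034 -0.02782913 -5.09377996]
plan d [-1.5 -0.5 57.7] turn -0.002 | tcp [ 0.5304 -0.063   0.1062] yaw 1.631 tilt 0.11
black 0.81 [319. 263.] [ 0.5298 -0.0617  3.2029] iou 0.848
```

Emit:
apply_moves([
  {"jaw": 1, "dx": -1.5, "dy": -0.5, "dz": 25, "turn": -0.002},
  {"jaw": 1, "dx": -1.5, "dy": -0.5, "dz": 45, "turn": -0.002},
  {"jaw": 1, "dx": -1.5, "dy": -0.5, "dz": 54, "turn": -0.002},
  {"jaw": 1, "dx": -1.5, "dy": -0.5, "dz": 54, "turn": -0.002},
  {"jaw": 1, "dx": -1.5, "dy": -0.5, "dz": 54, "turn": -0.002},
])

```text
time: 23.4
tool_pos: [0.5322, -0.0629, 0.0532]
tool_rot: [-0.001, -0.032, 0.999, 0.0]
contact_force: [-0.0, 0.5, -5.5]
gripper_width: 0.528
grasp_force: 64.3
```

Emit:
apply_moves([
  {"jaw": 1, "dx": 0, "dy": 0, "dz": 2, "turn": 0},
  {"jaw": 1, "dx": 0, "dy": 0, "dz": 4, "turn": 0},
  {"jaw": 1, "dx": 0, "dy": 0, "dz": 6, "turn": 0},
  {"jaw": 1, "dx": 0, "dy": 0, "dz": 6, "turn": 0},
  {"jaw": 1, "dx": 0, "dy": 0, "dz": 6, "turn": 0},
])

```text
time: 23.82
tool_pos: [0.5327, -0.0626, 0.0478]
tool_rot: [0.0, -0.032, 0.999, -0.0]
contact_force: [-0.7, -0.8, -5.7]
gripper_width: 0.531
grasp_force: 64.4
```

Emit:
apply_moves([
  {"jaw": 1, "dx": 0, "dy": 0, "dz": 1, "turn": 0},
  {"jaw": 1, "dx": 0, "dy": 0, "dz": 1, "turn": 0},
  {"jaw": 1, "dx": 0, "dy": 0, "dz": 1, "turn": 0},
])

```text
time: 24.07
tool_pos: [0.5325, -0.0626, 0.0465]
tool_rot: [-0.0, -0.032, 0.999, -0.0]
contact_force: [-0.6, 0.2, -7.3]
gripper_width: 0.529
grasp_force: 64.4
```

```bash
python3 - <<'E'
from h import *
s=state();print(s["gripper_width"],s["grasp_force"],s["contact_force"])
plan([*dock(30,-50),.0453],DY+np.pi/2)
E
```

```text
0.5285192203806149 64.38975691795349 [-0.60067085  0.18793098 -7.33534227]
plan d [-92.3  -1.    1.2] turn 0.002 | tcp [ 0.5325 -0.0626  0.0465] yaw 1.635 tilt 0.0
```

Emit:
apply_moves([
  {"jaw": 1, "dx": 0, "dy": -0.9, "dz": 1, "turn": 0.002},
  {"jaw": 1, "dx": 0, "dy": -0.9, "dz": 1.8, "turn": 0.002},
  {"jaw": 1, "dx": 0, "dy": -0.9, "dz": 1.8, "turn": 0.002},
  {"jaw": 1, "dx": 0, "dy": -0.9, "dz": 1.8, "turn": 0.002},
])

```text
time: 24.4
tool_pos: [0.5327, -0.0636, 0.0454]
tool_rot: [0.0, -0.031, 1.0, -0.0]
contact_force: [-3.8, 0.7, 1.2]
gripper_width: 0.527
grasp_force: 65.3
```

Emit:
apply_moves([
  {"jaw": 1, "dx": -6, "dy": 0, "dz": 0.3, "turn": 0},
  {"jaw": 1, "dx": -12, "dy": 0, "dz": 0.3, "turn": 0},
  {"jaw": 1, "dx": -18, "dy": 0, "dz": 0.3, "turn": 0},
  {"jaw": 1, "dx": -24, "dy": 0, "dz": 0.3, "turn": 0},
  {"jaw": 1, "dx": -24, "dy": 0, "dz": 0.3, "turn": 0},
])

```text
time: 24.82
tool_pos: [0.5585, -0.0623, 0.0453]
tool_rot: [0.002, -0.031, 1.0, -0.0]
contact_force: [1.3, -0.9, 0.3]
gripper_width: 0.527
grasp_force: 65.2
```

```bash
python3 - <<'E'
from h import *
s=state();print(s["gripper_width"],s["grasp_force"],s["contact_force"])
plan([*dock(30,-50),.0453],DY+np.pi/2)
E
```

```text
0.5272044755656183 65.24301052093506 [ 1.27421135 -0.91987462  0.32677278]
plan d [-66.3   0.6   0.2] turn 0.0 | tcp [ 0.5585 -0.0623  0.0453] yaw 1.633 tilt 0.2
```

Emit:
apply_moves([
  {"jaw": 1, "dx": -5, "dy": 0.5, "dz": 0.3, "turn": 0},
  {"jaw": 1, "dx": -10, "dy": 0.5, "dz": 0.3, "turn": 0},
  {"jaw": 1, "dx": -15, "dy": 0.5, "dz": 0.3, "turn": 0},
  {"jaw": 1, "dx": -20, "dy": 0.5, "dz": 0.3, "turn": 0},
  {"jaw": 1, "dx": -20, "dy": 0.5, "dz": 0.3, "turn": 0},
])

```text
time: 25.23
tool_pos: [0.5774, -0.0606, 0.0453]
tool_rot: [0.001, -0.031, 1.0, -0.0]
contact_force: [-2.8, -0.6, 4.6]
gripper_width: 0.529
grasp_force: 66.1
```

Emit:
apply_moves([
  {"jaw": 1, "dx": -6, "dy": 0, "dz": 0, "turn": 0},
  {"jaw": 1, "dx": -12, "dy": 0, "dz": 0, "turn": 0},
  {"jaw": 1, "dx": -18, "dy": 0, "dz": 0, "turn": 0},
  {"jaw": 1, "dx": -24, "dy": 0, "dz": 0, "turn": 0},
  {"jaw": 1, "dx": -26, "dy": 0, "dz": 0, "turn": 0},
])

```text
time: 25.65
tool_pos: [0.6036, -0.0589, 0.0453]
tool_rot: [0.001, -0.031, 1.0, -0.0]
contact_force: [-5.2, -0.2, 7.2]
gripper_width: 0.526
grasp_force: 66.4
```

Emit:
apply_moves([
  {"jaw": 1, "dx": -5, "dy": 0, "dz": 0, "turn": 0},
  {"jaw": 1, "dx": -10, "dy": 0, "dz": 0, "turn": 0},
  {"jaw": 1, "dx": -15, "dy": 0, "dz": 0, "turn": 0},
  {"jaw": 1, "dx": -20, "dy": 0, "dz": 0, "turn": 0},
  {"jaw": 1, "dx": -20, "dy": 0, "dz": 0, "turn": 0},
])

```text
time: 26.07
tool_pos: [0.6242, -0.0576, 0.0453]
tool_rot: [0.002, -0.031, 1.0, -0.0]
contact_force: [1.9, -0.1, 2.9]
gripper_width: 0.526
grasp_force: 65.8
```

```bash
python3 - <<'E'
from h import *
s=state();print(s["gripper_width"],s["grasp_force"],s["contact_force"])
plan([*dock(30,-50),.0453],DY+np.pi/2)
E
```

```text
0.5255932170539567 65.77897667884827 [ 1.8651579  -0.05434213  2.86760198]
plan d [-0.4 -0.1  0. ] turn 0.0 | tcp [ 0.6242 -0.0576  0.0453] yaw 1.633 tilt 0.23
```

Push into the end stop, release, rise, and head for the last pack.

Emit:
apply_moves([
  {"jaw": 1, "dx": -3, "dy": 0, "dz": 0, "turn": 0},
  {"jaw": 1, "dx": -5, "dy": 0, "dz": 0, "turn": 0},
  {"jaw": 1, "dx": -5, "dy": 0, "dz": 0, "turn": 0},
  {"jaw": 1, "dx": -6, "dy": 0, "dz": 0, "turn": 0},
  {"jaw": 1, "dx": -6, "dy": 0, "dz": 0, "turn": 0},
])

```text
time: 26.48
tool_pos: [0.6265, -0.0574, 0.0455]
tool_rot: [-0.003, -0.031, 1.0, -0.0]
contact_force: [-14.2, -0.5, 12.9]
gripper_width: 0.522
grasp_force: 67.0
```

Emit:
apply_moves([
  {"jaw": 1, "dx": 5, "dy": 0, "dz": 0, "turn": 0},
  {"jaw": 1, "dx": 5, "dy": 0, "dz": 0, "turn": 0},
  {"jaw": 0, "dx": 5, "dy": 0, "dz": -1, "turn": 0},
  {"jaw": 0, "dx": 5, "dy": 0, "dz": -1, "turn": 0},
  {"jaw": 0, "dx": 5, "dy": 0, "dz": -1, "turn": 0},
])

```text
time: 26.9
tool_pos: [0.6228, -0.0572, 0.0443]
tool_rot: [-0.001, -0.031, 1.0, 0.0]
contact_force: [0.0, -0.2, -0.3]
gripper_width: 0.925
grasp_force: 0.0
```

Emit:
apply_moves([
  {"jaw": 0, "dx": 0, "dy": 0, "dz": 0, "turn": 0},
  {"jaw": 0, "dx": 0, "dy": 0, "dz": 0, "turn": 0},
  {"jaw": 0, "dx": 0, "dy": 0, "dz": -20, "turn": 0},
  {"jaw": 0, "dx": 0, "dy": 0, "dz": -60, "turn": 0},
  {"jaw": 0, "dx": 0, "dy": 0, "dz": -100, "turn": 0},
])

```text
time: 27.32
tool_pos: [0.6214, -0.0569, 0.1433]
tool_rot: [-0.003, -0.031, 1.0, 0.001]
contact_force: [1.3, -0.6, -0.3]
gripper_width: 0.997
grasp_force: 0.0
```

Emit:
apply_moves([
  {"jaw": 0, "dx": 110, "dy": -115, "dz": -60, "turn": 0},
  {"jaw": 0, "dx": 110, "dy": -115, "dz": -60, "turn": 0},
  {"jaw": 0, "dx": 110, "dy": -115, "dz": -60, "turn": 0},
  {"jaw": 0, "dx": 110, "dy": -115, "dz": -60, "turn": 0},
  {"jaw": 0, "dx": 110, "dy": -115, "dz": -60, "turn": 0},
])

```text
time: 27.73
tool_pos: [0.5192, -0.1834, 0.2086]
tool_rot: [0.002, -0.029, 1.0, -0.002]
contact_force: [0.4, 0.2, 0.8]
gripper_width: 1.001
grasp_force: 0.0
```

```bash
python3 - <<'E'
from h import *
f=grab_frame("wrist");
for q in packs(f):plan([q[0],q[1],.12],q[2]+np.pi/2)
print("home"); g=grab_frame("top");packs(g,[.62,-.02],.025);print(dock(30,45),dock(30,-50))
E
```

```text
black 0.88 [422. 270.] [ 0.6353 -0.0481  3.1606] iou 0.469
black 0.85 [512. 280.] [0.6294 0.0558 3.1606] iou 0.898
plan d [-122.3  125.2   86.4] turn 0.04 | tcp [ 0.5205 -0.1802  0.2062] yaw 1.63 tilt 0.13
plan d [-122.5  229.2   86.3] turn 0.04 | tcp [ 0.5205 -0.1802  0.2062] yaw 1.63 tilt 0.13
home
black 0.86 [333. 181.] [ 0.6238 -0.0551  0.0514] iou 0.942
orange [477. 175.]
orange [478. 244.]
black 0.64 [302. 183.] [0.6189 0.0385 0.0413] iou 0.907
black 0.63 [313. 193.] [ 0.5443 -0.0358  1.5575] iou 0.112
orange [171. 270.]
[0.61875415 0.03717235] [ 0.62464037 -0.05764512]
```

Emit:
apply_moves([
  {"jaw": 0, "dx": 75, "dy": -90, "dz": 0, "turn": -0.3},
  {"jaw": 0, "dx": 75, "dy": -90, "dz": 0, "turn": -0.3},
  {"jaw": 0, "dx": 75, "dy": -90, "dz": 0, "turn": -0.3},
  {"jaw": 0, "dx": 75, "dy": -90, "dz": 0, "turn": -0.3},
  {"jaw": 0, "dx": 75, "dy": -90, "dz": 0, "turn": -0.3},
])

```text
time: 28.35
tool_pos: [0.4511, -0.2735, 0.2038]
tool_rot: [-0.0, -0.179, 0.984, 0.001]
contact_force: [0.7, 0.3, 0.4]
gripper_width: 1.001
grasp_force: 0.0
```

```bash
python3 - <<'E'
from h import *
f=grab_frame("wrist");
for q in packs(f):plan([q[0],q[1],.11],q[2]+np.pi/2)
E
```

```text
orange [ 79. 263.]
orange [112.  85.]
black 0.64 [412. 351.] [ 0.655  -0.0535  3.8639] iou 0.206
black 0.6 [313. 128.] [ 0.4005 -0.2972  3.8157] iou 0.963
plan d [-267.4  132.3   94.3] turn -0.359 | tcp [ 0.4521 -0.2722  0.2041] yaw 1.934 tilt 0.11
plan d [57.  -5.2 94.1] turn -0.311 | tcp [ 0.4521 -0.2722  0.2041] yaw 1.934 tilt 0.11
```

Emit:
apply_moves([
  {"jaw": 0, "dx": 57, "dy": -5, "dz": 88, "turn": -0.311},
  {"jaw": 0, "dx": 57, "dy": -5, "dz": 88, "turn": -0.311},
  {"jaw": 0, "dx": 57, "dy": -5, "dz": 88, "turn": -0.311},
  {"jaw": 0, "dx": 57, "dy": -5, "dz": 88, "turn": -0.311},
  {"jaw": 0, "dx": 57, "dy": -5, "dz": 88, "turn": -0.311},
])

```text
time: 28.87
tool_pos: [0.4003, -0.2967, 0.116]
tool_rot: [-0.0, -0.33, 0.944, 0.001]
contact_force: [0.2, 0.2, 1.6]
gripper_width: 1.002
grasp_force: 0.0
```

Emit:
apply_moves([
  {"jaw": 0, "dx": 0, "dy": 0, "dz": 0, "turn": 0},
  {"jaw": 0, "dx": 0, "dy": 0, "dz": 0, "turn": 0},
  {"jaw": 0, "dx": 0, "dy": 0, "dz": 0, "turn": 0},
])

```text
time: 29.12
tool_pos: [0.4018, -0.2988, 0.1193]
tool_rot: [0.001, -0.331, 0.944, -0.002]
contact_force: [-0.7, -0.1, -0.1]
gripper_width: 1.0
grasp_force: 0.0
```

```bash
python3 - <<'E'
from h import *
f=grab_frame("wrist")
plan([.4005,-.2972,.019],.676+np.pi/2)
for q in packs(f,[.40,-.297]):plan([q[0],q[1],.019],q[2]+np.pi/2)
E
```

```text
plan d [-0.1  2.1 99.9] turn -0.002 | tcp [ 0.4014 -0.2987  0.1189] yaw 2.245 tilt 0.18
black 0.79 [320. 207.] [ 0.4    -0.2973  0.6643] iou 0.962
plan d [ 0.1  2.  99.6] turn 0.009 | tcp [ 0.4011 -0.2986  0.1186] yaw 2.245 tilt 0.15
```

Emit:
apply_moves([
  {"jaw": 0, "dx": 0, "dy": 2, "dz": 35, "turn": 0.003},
  {"jaw": 0, "dx": 0, "dy": 2, "dz": 65, "turn": 0.003},
  {"jaw": 0, "dx": 0, "dy": 2, "dz": 85, "turn": 0.003},
  {"jaw": 0, "dx": 0, "dy": 2, "dz": 98, "turn": 0.003},
  {"jaw": 0, "dx": 0, "dy": 2, "dz": 98, "turn": 0.003},
])

```text
time: 29.63
tool_pos: [0.397, -0.2948, 0.0161]
tool_rot: [-0.001, -0.329, 0.944, 0.003]
contact_force: [-0.1, 0.5, -1.2]
gripper_width: 1.003
grasp_force: 0.0
```

Emit:
apply_moves([
  {"jaw": 1, "dx": 0, "dy": 0, "dz": 0, "turn": 0},
  {"jaw": 1, "dx": 0, "dy": 0, "dz": 0, "turn": 0},
  {"jaw": 1, "dx": 0, "dy": 0, "dz": 0, "turn": 0},
  {"jaw": 1, "dx": 0, "dy": 0, "dz": 0, "turn": 0},
  {"jaw": 1, "dx": 0, "dy": 0, "dz": 0, "turn": 0},
])

```text
time: 30.05
tool_pos: [0.4004, -0.2985, 0.0215]
tool_rot: [0.001, -0.329, 0.944, -0.002]
contact_force: [1.4, -1.1, 4.9]
gripper_width: 0.53
grasp_force: 63.3
```

Emit:
apply_moves([
  {"jaw": 1, "dx": 0, "dy": 0, "dz": 0, "turn": 0},
  {"jaw": 1, "dx": 0, "dy": 0, "dz": 0, "turn": 0},
  {"jaw": 1, "dx": 0, "dy": 0, "dz": 0, "turn": 0},
])

```text
time: 30.3
tool_pos: [0.4004, -0.2985, 0.0215]
tool_rot: [0.001, -0.329, 0.944, -0.002]
contact_force: [1.2, -1.3, 6.0]
gripper_width: 0.527
grasp_force: 63.4
```

Emit:
apply_moves([
  {"jaw": 1, "dx": 0, "dy": 0, "dz": -25, "turn": 0},
  {"jaw": 1, "dx": 0, "dy": 0, "dz": -60, "turn": 0},
  {"jaw": 1, "dx": 0, "dy": 0, "dz": -90, "turn": 0},
  {"jaw": 1, "dx": 0, "dy": 0, "dz": -90, "turn": 0},
  {"jaw": 1, "dx": 0, "dy": 0, "dz": -90, "turn": 0},
])

```text
time: 30.72
tool_pos: [0.3991, -0.2972, 0.1101]
tool_rot: [0.001, -0.329, 0.944, -0.001]
contact_force: [-0.7, -0.3, -5.5]
gripper_width: 0.529
grasp_force: 64.1
```

```bash
python3 - <<'E'
from h import *
s=state();print(s["gripper_width"],s["grasp_force"],s["contact_force"])
p=dock(-63,-145);print(p);plan([*p,.105],DY+np.pi/2)
E
```

```text
0.5289596968136779 64.09220337867737 [-0.71307789 -0.30996542 -5.4841832 ]
[ 0.53770529 -0.1582249 ]
plan d [-194.9   22.8    5.1] turn 0.608 | tcp [ 0.3991 -0.2972  0.1101] yaw 2.241 tilt 0.15
```

Emit:
apply_moves([
  {"jaw": 1, "dx": -30, "dy": 3, "dz": 0, "turn": 0.12},
  {"jaw": 1, "dx": -68, "dy": 8, "dz": 0, "turn": 0.24},
  {"jaw": 1, "dx": -106, "dy": 12, "dz": 0, "turn": 0.36},
  {"jaw": 1, "dx": -144, "dy": 17, "dz": 0, "turn": 0.48},
  {"jaw": 1, "dx": -175, "dy": 21, "dz": 0, "turn": 0.6},
])

```text
time: 31.13
tool_pos: [0.5206, -0.1698, 0.105]
tool_rot: [-0.003, -0.043, 0.999, 0.002]
contact_force: [-0.5, -0.9, -4.4]
gripper_width: 0.526
grasp_force: 63.8
```

Emit:
apply_moves([
  {"jaw": 1, "dx": -16, "dy": 0, "dz": 0, "turn": 0.008},
  {"jaw": 1, "dx": -16, "dy": 0, "dz": 0, "turn": 0.008},
  {"jaw": 1, "dx": -16, "dy": 0, "dz": 0, "turn": 0.008},
  {"jaw": 1, "dx": -16, "dy": 0, "dz": 0, "turn": 0.008},
  {"jaw": 1, "dx": -16, "dy": 0, "dz": 0, "turn": 0.008},
])

```text
time: 31.55
tool_pos: [0.5362, -0.1711, 0.1073]
tool_rot: [-0.002, -0.041, 0.999, 0.001]
contact_force: [0.7, 0.4, -5.3]
gripper_width: 0.527
grasp_force: 64.0
```

```bash
python3 - <<'E'
from h import *
s=state();print(s["gripper_width"],s["grasp_force"],s["contact_force"])
p=dock(-63,-145);plan([*p,.05],DY+np.pi/2)
f=grab_frame("wrist");packs(f,p,tool()[0][2]-.0215)
E
```

```text
0.5271798093240834 64.0363347530365 [ 0.68172639  0.40992084 -5.31342885]
plan d [-2.8 12.6 57.3] turn 0.021 | tcp [ 0.5362 -0.1711  0.1073] yaw 1.653 tilt 0.2
black 0.59 [319. 263.] [ 0.5351 -0.1696  3.2235] iou 0.853
```

Emit:
apply_moves([
  {"jaw": 1, "dx": -3, "dy": 12.6, "dz": 20, "turn": 0.021},
  {"jaw": 1, "dx": -3, "dy": 12.6, "dz": 42, "turn": 0.021},
  {"jaw": 1, "dx": -3, "dy": 12.6, "dz": 54, "turn": 0.021},
  {"jaw": 1, "dx": -3, "dy": 12.6, "dz": 54, "turn": 0.021},
  {"jaw": 1, "dx": -3, "dy": 12.6, "dz": 54, "turn": 0.021},
])

```text
time: 32.07
tool_pos: [0.5389, -0.1583, 0.0543]
tool_rot: [-0.001, -0.031, 1.0, 0.0]
contact_force: [0.2, 0.1, -4.3]
gripper_width: 0.533
grasp_force: 63.8
```

Emit:
apply_moves([
  {"jaw": 1, "dx": 0, "dy": 0, "dz": 2, "turn": 0},
  {"jaw": 1, "dx": 0, "dy": 0, "dz": 4, "turn": 0},
  {"jaw": 1, "dx": 0, "dy": 0, "dz": 5, "turn": 0},
  {"jaw": 1, "dx": 0, "dy": 0, "dz": 5, "turn": 0},
  {"jaw": 1, "dx": 0, "dy": 0, "dz": 5, "turn": 0},
])

```text
time: 32.48
tool_pos: [0.5401, -0.1584, 0.0505]
tool_rot: [0.0, -0.031, 1.0, -0.0]
contact_force: [0.4, -0.1, -4.8]
gripper_width: 0.526
grasp_force: 63.9
```

```bash
python3 - <<'E'
from h import *
s=state();print(s["gripper_width"],s["grasp_force"],s["contact_force"])
plan([*dock(30,-145),.0465],DY+np.pi/2)
E
```

```text
0.5257182980901721 63.86129379272461 [ 0.39447608 -0.14241381 -4.79102767]
plan d [-90.6   0.3   4.1] turn 0.0 | tcp [ 0.5401 -0.1584  0.0505] yaw 1.633 tilt 0.04
```

Emit:
apply_moves([
  {"jaw": 1, "dx": 1, "dy": 0.3, "dz": 2, "turn": 0},
  {"jaw": 1, "dx": 1, "dy": 0.3, "dz": 3.5, "turn": 0},
  {"jaw": 1, "dx": 1, "dy": 0.3, "dz": 4.3, "turn": 0},
  {"jaw": 1, "dx": 1, "dy": 0.3, "dz": 4.3, "turn": 0},
  {"jaw": 1, "dx": 1, "dy": 0.3, "dz": 4.3, "turn": 0},
])

```text
time: 32.9
tool_pos: [0.5389, -0.158, 0.0466]
tool_rot: [-0.0, -0.031, 1.0, -0.0]
contact_force: [-3.5, 2.3, 3.4]
gripper_width: 0.53
grasp_force: 64.9
```

Emit:
apply_moves([
  {"jaw": 1, "dx": 0, "dy": 0, "dz": 0.7, "turn": 0},
  {"jaw": 1, "dx": 0, "dy": 0, "dz": 0.7, "turn": 0},
  {"jaw": 1, "dx": 0, "dy": 0, "dz": 0.7, "turn": 0},
])

```text
time: 33.15
tool_pos: [0.539, -0.158, 0.0466]
tool_rot: [-0.0, -0.031, 1.0, 0.0]
contact_force: [-6.8, 2.6, 8.1]
gripper_width: 0.528
grasp_force: 65.6
```

```bash
python3 - <<'E'
from h import *
s=state();print(s["gripper_width"],s["grasp_force"],s["contact_force"])
plan([*dock(30,-145),.0465],DY+np.pi/2)
E
```

```text
0.528284290747932 65.59129357337952 [-6.77614086  2.64725871  8.08940532]
plan d [-91.7  -0.2   0.1] turn 0.001 | tcp [ 0.539  -0.158   0.0466] yaw 1.633 tilt 0.02
```

Emit:
apply_moves([
  {"jaw": 1, "dx": -6, "dy": 0, "dz": -0.5, "turn": 0},
  {"jaw": 1, "dx": -12, "dy": 0, "dz": -0.5, "turn": 0},
  {"jaw": 1, "dx": -18, "dy": 0, "dz": -0.5, "turn": 0},
  {"jaw": 1, "dx": -24, "dy": 0, "dz": -0.5, "turn": 0},
  {"jaw": 1, "dx": -24, "dy": 0, "dz": -0.5, "turn": 0},
])

```text
time: 33.57
tool_pos: [0.5646, -0.1571, 0.0466]
tool_rot: [0.002, -0.031, 1.0, -0.001]
contact_force: [0.6, -0.8, 1.5]
gripper_width: 0.531
grasp_force: 64.9
```

Emit:
apply_moves([
  {"jaw": 1, "dx": -5, "dy": 0, "dz": 0, "turn": 0},
  {"jaw": 1, "dx": -10, "dy": 0, "dz": 0, "turn": 0},
  {"jaw": 1, "dx": -15, "dy": 0, "dz": 0, "turn": 0},
  {"jaw": 1, "dx": -20, "dy": 0, "dz": 0, "turn": 0},
  {"jaw": 1, "dx": -20, "dy": 0, "dz": 0, "turn": 0},
])

```text
time: 33.98
tool_pos: [0.5836, -0.1557, 0.0466]
tool_rot: [0.001, -0.031, 1.0, -0.001]
contact_force: [-2.3, 0.1, 4.4]
gripper_width: 0.528
grasp_force: 65.3
```

```bash
python3 - <<'E'
from h import *
s=state();print(s["gripper_width"],s["grasp_force"],s["contact_force"])
plan([*dock(30,-145),.0465],DY+np.pi/2)
E
```

```text
0.5276637502170447 65.31053066253662 [-2.2733282   0.11400716  4.43531425]
plan d [-47.1   0.3   0.1] turn 0.001 | tcp [ 0.5836 -0.1557  0.0466] yaw 1.633 tilt 0.09
```

Emit:
apply_moves([
  {"jaw": 1, "dx": -6, "dy": 0, "dz": 0, "turn": 0},
  {"jaw": 1, "dx": -12, "dy": 0, "dz": 0, "turn": 0},
  {"jaw": 1, "dx": -18, "dy": 0, "dz": 0, "turn": 0},
  {"jaw": 1, "dx": -24, "dy": 0, "dz": 0, "turn": 0},
  {"jaw": 1, "dx": -27, "dy": 0, "dz": 0, "turn": 0},
])

```text
time: 34.4
tool_pos: [0.6104, -0.154, 0.0465]
tool_rot: [0.0, -0.031, 1.0, -0.001]
contact_force: [-5.1, -0.7, 8.0]
gripper_width: 0.529
grasp_force: 65.6
```

Emit:
apply_moves([
  {"jaw": 1, "dx": -5, "dy": 0, "dz": 0, "turn": 0},
  {"jaw": 1, "dx": -10, "dy": 0, "dz": 0, "turn": 0},
  {"jaw": 1, "dx": -15, "dy": 0, "dz": 0, "turn": 0},
  {"jaw": 1, "dx": -20, "dy": 0, "dz": 0, "turn": 0},
  {"jaw": 1, "dx": -20, "dy": 0, "dz": 0, "turn": 0},
])

```text
time: 34.82
tool_pos: [0.631, -0.1526, 0.0466]
tool_rot: [0.001, -0.031, 1.0, -0.001]
contact_force: [0.8, -0.3, 4.7]
gripper_width: 0.526
grasp_force: 65.2
```

Emit:
apply_moves([
  {"jaw": 1, "dx": -3, "dy": 0, "dz": 0, "turn": 0},
  {"jaw": 1, "dx": -5, "dy": 0, "dz": 0, "turn": 0},
  {"jaw": 1, "dx": -5, "dy": 0, "dz": 0, "turn": 0},
  {"jaw": 1, "dx": -6, "dy": 0, "dz": 0, "turn": 0},
  {"jaw": 1, "dx": -6, "dy": 0, "dz": 0, "turn": 0},
])

```text
time: 35.23
tool_pos: [0.6326, -0.1526, 0.0466]
tool_rot: [-0.004, -0.031, 0.999, -0.0]
contact_force: [-16.8, 0.5, 15.8]
gripper_width: 0.526
grasp_force: 66.6
```

```bash
python3 - <<'E'
from h import *
s=state();print(s["gripper_width"],s["grasp_force"],s["contact_force"])
plan([*dock(30,-145),.0465],DY+np.pi/2)
E
```

```text
0.526469134097538 66.56049013137817 [-16.84904203   0.54397833  15.849472  ]
plan d [2.  0.2 0.2] turn 0.001 | tcp [ 0.6326 -0.1526  0.0466] yaw 1.634 tilt 0.46
```

Emit:
apply_moves([
  {"jaw": 1, "dx": 5, "dy": 0, "dz": 0, "turn": 0},
  {"jaw": 1, "dx": 5, "dy": 0, "dz": 0, "turn": 0},
  {"jaw": 0, "dx": 5, "dy": 0, "dz": -1, "turn": 0},
  {"jaw": 0, "dx": 5, "dy": 0, "dz": -1, "turn": 0},
  {"jaw": 0, "dx": 5, "dy": 0, "dz": -1, "turn": 0},
])

```text
time: 35.65
tool_pos: [0.6303, -0.1519, 0.0458]
tool_rot: [-0.0, -0.031, 1.0, 0.0]
contact_force: [-0.3, 0.1, 0.3]
gripper_width: 0.926
grasp_force: 0.0
```

Emit:
apply_moves([
  {"jaw": 0, "dx": 0, "dy": 0, "dz": 0, "turn": 0},
  {"jaw": 0, "dx": 0, "dy": 0, "dz": 0, "turn": 0},
  {"jaw": 0, "dx": 0, "dy": 0, "dz": -20, "turn": 0},
  {"jaw": 0, "dx": 0, "dy": 0, "dz": -60, "turn": 0},
  {"jaw": 0, "dx": 0, "dy": 0, "dz": -100, "turn": 0},
])

```text
time: 36.07
tool_pos: [0.6288, -0.1514, 0.1447]
tool_rot: [-0.003, -0.031, 1.0, 0.001]
contact_force: [1.5, -0.3, 0.3]
gripper_width: 0.998
grasp_force: 0.0
```

Emit:
apply_moves([
  {"jaw": 0, "dx": 25, "dy": 140, "dz": -80, "turn": 0},
  {"jaw": 0, "dx": 25, "dy": 140, "dz": -80, "turn": 0},
  {"jaw": 0, "dx": 25, "dy": 140, "dz": -80, "turn": 0},
  {"jaw": 0, "dx": 25, "dy": 140, "dz": -80, "turn": 0},
  {"jaw": 0, "dx": 25, "dy": 140, "dz": -80, "turn": 0},
])

```text
time: 36.48
tool_pos: [0.5981, -0.0094, 0.232]
tool_rot: [0.004, -0.034, 0.999, 0.001]
contact_force: [0.2, 0.0, 0.6]
gripper_width: 0.996
grasp_force: 0.0
```

Emit:
apply_moves([
  {"jaw": 0, "dx": 23, "dy": 155, "dz": 0, "turn": 0},
  {"jaw": 0, "dx": 23, "dy": 155, "dz": 0, "turn": 0},
  {"jaw": 0, "dx": 23, "dy": 155, "dz": 0, "turn": 0},
  {"jaw": 0, "dx": 23, "dy": 155, "dz": 0, "turn": 0},
  {"jaw": 0, "dx": 23, "dy": 155, "dz": 0, "turn": 0},
])

```text
time: 36.9
tool_pos: [0.563, 0.1437, 0.226]
tool_rot: [-0.001, -0.034, 0.999, 0.001]
contact_force: [0.6, -0.6, 0.0]
gripper_width: 1.0
grasp_force: 0.0
```

```bash
python3 - <<'E'
from h import *
f=grab_frame("wrist");save(f,"w7.png");plan([.5633,.1383,.13],1.022)
q=grab_frame("top");packs(q,[.62,-.05],.025);print([dock(30,y).round(4) for y in(45,-50,-145)])
E
```

```text
plan d [ 0.5 -3.  95.9] turn 0.616 | tcp [0.5637 0.1413 0.2259] yaw 1.638 tilt 0.04
orange [171. 270.]
black 0.82 [333. 181.] [ 0.6252 -0.055   0.052 ] iou 0.927
orange [478. 244.]
orange [478. 176.]
[array([0.6188, 0.0372]), array([ 0.6246, -0.0576]), array([ 0.6305, -0.1525])]
```

View pics/w7.png

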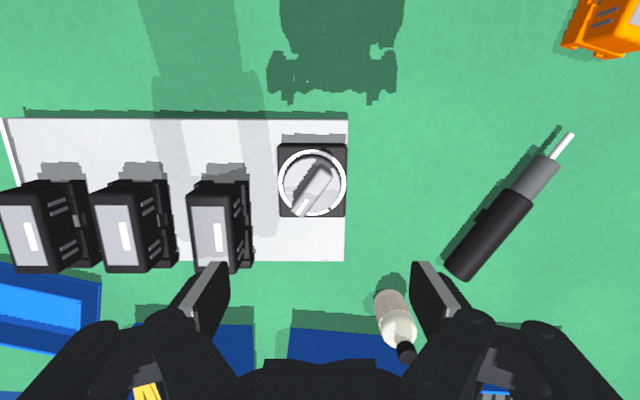

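All three packs sit against the stops, at (45,225), (130,225) and (218,225), with the bar down and the knob at load. Now to grip the knob again.

Emit:
apply_moves([
  {"jaw": 0, "dx": 0.5, "dy": -3, "dz": 90, "turn": 0.616},
  {"jaw": 0, "dx": 0.5, "dy": -3, "dz": 90, "turn": 0.616},
  {"jaw": 0, "dx": 0.5, "dy": -3, "dz": 90, "turn": 0.616},
  {"jaw": 0, "dx": 0.5, "dy": -3, "dz": 90, "turn": 0.616},
  {"jaw": 0, "dx": 0.5, "dy": -3, "dz": 90, "turn": 0.616},
])

```text
time: 37.47
tool_pos: [0.5633, 0.134, 0.1342]
tool_rot: [-0.002, 0.277, 0.961, -0.001]
contact_force: [0.6, 0.0, 0.5]
gripper_width: 0.998
grasp_force: 0.0
```

Emit:
apply_moves([
  {"jaw": 0, "dx": 0, "dy": 0, "dz": 0, "turn": 0},
  {"jaw": 0, "dx": 0, "dy": 0, "dz": 0, "turn": 0},
  {"jaw": 0, "dx": 0, "dy": 0, "dz": 0, "turn": 0},
])

```text
time: 37.72
tool_pos: [0.5645, 0.1352, 0.1368]
tool_rot: [0.0, 0.273, 0.962, 0.0]
contact_force: [-0.1, 0.1, -0.5]
gripper_width: 1.003
grasp_force: 0.0
```

```bash
python3 - <<'E'
from h import *
plan([.5633,.1383,.0755],1.022)
E
```

```text
plan d [ 2.7  2.  61.3] turn -0.004 | tcp [0.5645 0.1352 0.1368] yaw 1.018 tilt 0.02
```

Emit:
apply_moves([
  {"jaw": 0, "dx": 2.7, "dy": 2, "dz": 30, "turn": -0.004},
  {"jaw": 0, "dx": 2.7, "dy": 2, "dz": 55, "turn": -0.004},
  {"jaw": 0, "dx": 2.7, "dy": 2, "dz": 61, "turn": -0.004},
  {"jaw": 0, "dx": 2.7, "dy": 2, "dz": 61, "turn": -0.004},
  {"jaw": 0, "dx": 2.7, "dy": 2, "dz": 61, "turn": -0.004},
])

```text
time: 38.13
tool_pos: [0.5632, 0.1392, 0.0762]
tool_rot: [0.0, 0.271, 0.963, 0.0]
contact_force: [0.9, 0.0, 0.6]
gripper_width: 0.998
grasp_force: 0.0
```

Emit:
apply_moves([
  {"jaw": 1, "dx": 0, "dy": 0, "dz": 0, "turn": 0},
  {"jaw": 1, "dx": 0, "dy": 0, "dz": 0, "turn": 0},
  {"jaw": 1, "dx": 0, "dy": 0, "dz": 0, "turn": 0},
  {"jaw": 1, "dx": 0, "dy": 0, "dz": 0, "turn": 0},
  {"jaw": 1, "dx": 0, "dy": 0, "dz": 0, "turn": 0},
])

```text
time: 38.55
tool_pos: [0.5632, 0.1394, 0.0763]
tool_rot: [0.001, 0.271, 0.963, 0.0]
contact_force: [1.2, -1.0, -0.3]
gripper_width: 0.3
grasp_force: 0.0
```

Emit:
apply_moves([
  {"jaw": 1, "dx": 0, "dy": 0, "dz": 0, "turn": 0},
  {"jaw": 1, "dx": 0, "dy": 0, "dz": 0, "turn": 0},
  {"jaw": 1, "dx": 0, "dy": 0, "dz": 0, "turn": 0},
  {"jaw": 1, "dx": 0, "dy": 0, "dz": 0, "turn": 0},
  {"jaw": 1, "dx": 0, "dy": 0, "dz": 0, "turn": 0},
])

```text
time: 38.97
tool_pos: [0.5626, 0.1387, 0.0759]
tool_rot: [-0.0, 0.271, 0.962, -0.001]
contact_force: [-3.4, -4.3, 4.3]
gripper_width: 0.168
grasp_force: 61.8
```

Gripped. Press, turn back counter-clockwise, let it rise, release.

Emit:
apply_moves([
  {"jaw": 1, "dx": 0, "dy": 0, "dz": 4, "turn": 0},
  {"jaw": 1, "dx": 0, "dy": 0, "dz": 8, "turn": 0},
  {"jaw": 1, "dx": 0, "dy": 0, "dz": 9, "turn": 0},
  {"jaw": 1, "dx": 0, "dy": 0, "dz": 9, "turn": 0},
  {"jaw": 1, "dx": 0, "dy": 0, "dz": 9, "turn": 0},
])

```text
time: 39.38
tool_pos: [0.5628, 0.1387, 0.0684]
tool_rot: [-0.0, 0.271, 0.962, -0.001]
contact_force: [-6.8, -4.9, 10.4]
gripper_width: 0.167
grasp_force: 62.8
```

Emit:
apply_moves([
  {"jaw": 1, "dx": 0, "dy": 0, "dz": 0, "turn": -0.12},
  {"jaw": 1, "dx": 0, "dy": 0, "dz": 0, "turn": -0.24},
  {"jaw": 1, "dx": 0, "dy": 0, "dz": 0, "turn": -0.36},
  {"jaw": 1, "dx": 0, "dy": 0, "dz": 0, "turn": -0.48},
  {"jaw": 1, "dx": 0, "dy": 0, "dz": 0, "turn": -0.6},
])

```text
time: 39.8
tool_pos: [0.5623, 0.1373, 0.0683]
tool_rot: [-0.001, -0.028, 1.0, -0.002]
contact_force: [-9.1, -10.7, 14.3]
gripper_width: 0.163
grasp_force: 63.0
```

Emit:
apply_moves([
  {"jaw": 1, "dx": 0, "dy": 0, "dz": 0, "turn": -0.12},
  {"jaw": 1, "dx": 0, "dy": 0, "dz": 0, "turn": -0.24},
  {"jaw": 1, "dx": 0, "dy": 0, "dz": 0, "turn": -0.36},
  {"jaw": 1, "dx": 0, "dy": 0, "dz": 0, "turn": -0.48},
  {"jaw": 1, "dx": 0, "dy": 0, "dz": 0, "turn": -0.6},
])

```text
time: 40.22
tool_pos: [0.5627, 0.1358, 0.0684]
tool_rot: [-0.002, -0.322, 0.947, -0.003]
contact_force: [-8.3, -14.7, 12.0]
gripper_width: 0.164
grasp_force: 62.9
```

Emit:
apply_moves([
  {"jaw": 1, "dx": 0, "dy": 0, "dz": 0, "turn": -0.01},
  {"jaw": 1, "dx": 0, "dy": 0, "dz": 0, "turn": -0.01},
  {"jaw": 1, "dx": 0, "dy": 0, "dz": 0, "turn": -0.01},
])

```text
time: 40.47
tool_pos: [0.5627, 0.1358, 0.0684]
tool_rot: [-0.002, -0.324, 0.946, -0.003]
contact_force: [-7.4, -12.8, 14.1]
gripper_width: 0.164
grasp_force: 62.9
```

Emit:
apply_moves([
  {"jaw": 1, "dx": 0, "dy": 0, "dz": -4, "turn": 0},
  {"jaw": 1, "dx": 0, "dy": 0, "dz": -9, "turn": 0},
  {"jaw": 1, "dx": 0, "dy": 0, "dz": -9, "turn": 0},
  {"jaw": 0, "dx": 0, "dy": 0, "dz": -9, "turn": 0},
  {"jaw": 0, "dx": 0, "dy": 0, "dz": -9, "turn": 0},
])

```text
time: 40.88
tool_pos: [0.563, 0.1394, 0.0754]
tool_rot: [0.0, -0.324, 0.946, 0.0]
contact_force: [-0.1, -0.2, -0.5]
gripper_width: 0.44
grasp_force: 0.0
```

Emit:
apply_moves([
  {"jaw": 0, "dx": 0, "dy": 0, "dz": 0, "turn": 0},
  {"jaw": 0, "dx": 0, "dy": 0, "dz": 0, "turn": 0},
  {"jaw": 0, "dx": 0, "dy": 0, "dz": -40, "turn": 0},
  {"jaw": 0, "dx": 0, "dy": 0, "dz": -80, "turn": 0},
  {"jaw": 0, "dx": 0, "dy": 0, "dz": -120, "turn": 0},
])

```text
time: 41.3
tool_pos: [0.5619, 0.1397, 0.1958]
tool_rot: [-0.001, -0.325, 0.946, 0.001]
contact_force: [1.2, -0.1, 0.2]
gripper_width: 1.0
grasp_force: 0.0
```

Emit:
apply_moves([
  {"jaw": 0, "dx": 0, "dy": 0, "dz": -50, "turn": 0.6},
  {"jaw": 0, "dx": 0, "dy": 0, "dz": -50, "turn": 0.6},
  {"jaw": 0, "dx": 0, "dy": 0, "dz": -50, "turn": 0.6},
  {"jaw": 0, "dx": 0, "dy": 0, "dz": -50, "turn": 0.6},
  {"jaw": 0, "dx": 0, "dy": 0, "dz": -50, "turn": 0.6},
])

```text
time: 41.72
tool_pos: [0.563, 0.1398, 0.2461]
tool_rot: [0.001, -0.028, 1.0, 0.0]
contact_force: [-1.2, -0.4, 0.1]
gripper_width: 1.001
grasp_force: 0.0
```

```bash
python3 - <<'E'
from h import *
f=grab_frame("wrist");save(f,"w8.png",(0,90,370,300),2.1)
E
```

```text
(no output)
```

View pics/w8.png

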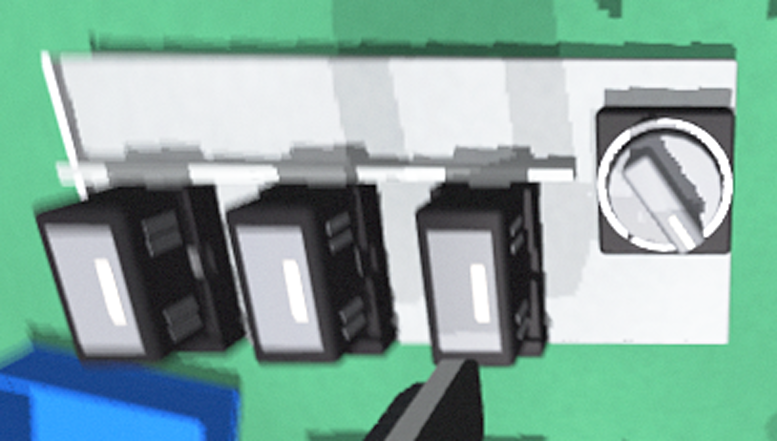

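The knob is back at its first notch (crop (665,190)), the bar is up behind the packs at row 172, and all three packs are home.

```bash
python3 -c "
from plant import ticket;print(ticket.job_done())"
```

```text
the job is handed in; nothing more can be done
None
```

I handed the job in: all three black packs are home on their rails, the knob is back at its first notch with the locking bar up, and I left the driver, bottle, tray and orange look-alikes alone; no verdict came back.

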